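# Balance two mallet heads and seat the leaded one

## Robot

A 7-joint arm with a two-finger parallel gripper is mounted at the origin on the work surface. World frame = base frame: x ahead of the robot, y to its left, z up, the work surface at z = 0. Lengths are in m, angles in rad, forces in N, time in s.
With the tool pointing down it reaches from about 0.4 to 0.85 m from the base axis. Payload 4.5 kg.
Tool frame: the origin (TCP) lies on the centre line of the jaws, within the pads' length; the fingertips stand 25 mm ahead of it and the grasp point (between the pads) lies 6 mm ahead of it; z points along the fingers, y is the direction in which the jaws open and shut (so a half turn about z gives the same grasp; the last joint's range is limited). The gripper opens to 88 mm and grips with 3 to 60 N. Pads are 18 mm wide; open, the fingers measure 123 mm over their backs; the gripper's body (75 mm by 187 mm) begins 45 mm behind the grasp point.
Start: joints at [1.347, 0.689, -0.195, 1.565, 0.157, 0.902, -0.215], TCP at [0.159, -0.604, 0.264] pointing down, gripper open.
Joint ranges: [-3.01, 3.01], [-0.46, 2.08], [-1.47, 1.51], [0.13, 2.56], [-1, 4.14], [0.04, 2.09], [-2.66, 2.66]. Speed limits (rad/s): [2.57, 2.57, 3.14, 3.14, 3.14, 3.14, 3.14].

## Interface

Orientations are given as a unit quaternion [x, y, z, w].
In Python, from plant import r, eyes gives the robot as it stands.
- The arm moves only by the tool servo_tool, never from a script. Its argument "deltas" is a list of rows, each an object of numbers: "dx", "dy", "dz": the shift along the tool's x, y, z in units of 60 mm (1.0 is 60 mm); "ax", "ay", "az": the turn, a rotation vector about the tool's x, y, z in units of 6 degrees (1.0 is 6 degrees); "hand": the finger opening in mm, from 0 to 88.1. A call has 1 to 10 rows; each row is the pose to reach, as a shift and turn from the pose commanded when the call began, along the tool's axes at that moment; what a row does not reach only later rows make up. A row lasts 1/8 s, in which the tool goes at most 62.5 mm and 10.7 degrees, less where a joint would pass 70% of its speed; a pose out of reach is approached as far as the arm can. A call with a gripper value outside its range is refused whole. The fingers move at their own pace and stop on an object; "newtons" is the grip in N (left out, the last holds). Time passes only in rows, so rows that repeat a pose let the fingers close. It gives the time, the measured TCP pose, the force and the opening at its end, in the units of the state.
- r.get_state(): the state, without advancing time (a new reading comes with each control period).
- eyes.snapshot(name): name is "side" or "top" or "wrist"; returns (picture, depth): 480x640x3 uint8, red, green, blue; 480x640 float32, m along the optical axis (not along the pixel's ray), 0 where there is no reading.
- eyes.camera_model(name): a dict with "fx", "fy", "cx", "cy" (pixels), "k1" (the pictures are not rectified: a ray, as slopes to the right and down, at radius r is drawn at 1 + k1 r^2 times it, then the intrinsics apply), "pose" (4x4, takes a point from camera to world coordinates). Camera axes: x right, y up, looking along -z (the intrinsics and any distortion apply to the point x, -y, -z); pixel columns grow to the right and rows downward; lengths in m; the calibration is good to about 2 mm. A picture is of the moment at which its call begins: read the wrist's pose just before it. camera_model takes no time and is no camera call; for the wrist camera it gives the pose at the moment of the call.
- r.finish_job(): hands the job in, once; it reports no verdict.
The state is a dict: "clock": time; "q": joint angles; "qd": joint speeds; "joint_torque": joint torques, N m; "tool_pos": TCP position; "eef_rot": TCP orientation; "contact_force": force on the tool from outside, world axes, zero at the start; "moment": the same for the moment, N m; "opening": opening from 0.0 (shut) to 1.0 (fully open).
Only numpy, scipy, OpenCV 4.12 (cv2) and the standard library are available. Lean on these libraries where they do the work, as an engineer would, in place of code of your own. Each camera call takes 0.05 s, during which the arm holds its last target.

## Task

Two turned mallet heads look alike, but only one has its lead core: stand them on opposite pans of the little pivot balance, let go and see which side drops. Then take the head that dropped and seat it upright, fully down in the recess of the holding cradle, leaving the other standing on its pan. Use a light touch on the balance and the soft wood of the cradle, keep the heads upright, and leave the mallet, the glue bottle and the gouge where they are.

Things in the scene. Friction and masses are not known exactly. Their poses are not given: they have to be found in the camera images.
- head_a: a turned beech mallet head, an upright cylinder 40 mm in diameter and 64 mm tall, the top 9 mm tapering to 33 mm; origin at the centre of its underside, z up. The two heads look the same; one of them (either) holds a lead core and weighs 140 to 210 g, the other 65 to 90 g. 
- head_b: a turned beech mallet head, an upright cylinder 40 mm in diameter and 64 mm tall, the top 9 mm tapering to 33 mm; origin at the centre of its underside, z up. The two heads look the same; one of them (either) holds a lead core and weighs 140 to 210 g, the other 65 to 90 g. 
- balance: pivot balance fixed to the bench: dark wooden foot 100 x 90 x 12 mm, two brass cheeks 80 mm high in the middle, a brass beam 190 mm long along its y axis, and a round pan on each end, kept level by a parallel link; origin under the centre of the foot, z up. The beam pivots 70 mm above the bench about the balance's x axis.
- pan_p (a point): centre of the top face of the balance pan on the balance's +y side: a flat level cork-faced disc 68 mm across without a rim, 100 mm from the pivot, 84 mm above the bench when the beam is level.
- pan_n (a point): centre of the top face of the like pan on the balance's -y side.
- beam (a joint): tilt of the balance beam in rad, 0 level, stops at -0.12 and +0.12 (12 mm of pan travel up or down). Positive: the pan on the +y side is up and the one on the -y side is down. The empty beam turns freely with light damping and stays where it is left, at any tilt.
- cradle: wooden holding cradle fixed to the bench, 230 (its x) by 96 mm (its y), origin under its centre, z up. An open-ended channel 44 mm wide runs along x between rails 26 mm wide, tops 28 mm high. Its floor is a plywood seat plate, top 20 mm high, 180 mm long. Grip the head 40 mm or more above its underside to clear the rails. Over 30 N bruises the wood.
- channel (a point): middle of the channel, fixed to the cradle, at the height of the seat plate's top. The clamped plate has one square-edged recess, 44 mm long in x, as wide as the channel, 12 mm deep. Its centre is anywhere within 20 mm of this point along the cradle's x and is not measured: see it, or feel for it by sliding the head under a light load of 3 to 6 N until it drops.
- mallet: bystander: turned wooden carver's mallet standing on its head, 76 mm wide, 205 mm tall; origin at the centre of its underside
- glue: bystander: grey plastic glue bottle, 52 mm in diameter, 140 mm tall; origin at the centre of its underside
- gouge: bystander: gouge with a wooden handle lying on the bench, 220 mm long along its x; origin near its middle
There are look-alikes about, which are no part of the job. Leave any black or red look-alike of the head_a alone.

How it is judged:
By the outcome, as a careful person would: the job done as asked, in the order asked, and still so for the second after the job is handed in, with the robot touching nothing.
It also fails if it takes over 72 s, if anything falls off the work surface, if the arm or the gripper's body presses on something with over 40 N, if the wrist force passes 120 N, or if a joint passes its speed limit or range.

## Working session

There is one attempt and no reset: what is moved stays moved. The work goes in short steps, Python scripts to look and compute and a tool call to move; the robot and the scene stay as the last step left them, time stands still between calls to the robot, and variables do not carry over. Pictures are saved under pics/ and viewed, and the job is handed in when it is done.

Besides the shell and the picture viewer there is one more tool, called after "Emit:" by a JSON object that holds its "op" and its "data". servo_tool: Moves the arm, as the interface text tells. Its arguments: {"type":"object","properties":{"deltas":{"type":"array","items":{"type":"object","properties":{"dx":{"type":"number"},"dy":{"type":"number"},"dz":{"type":"number"},"ax":{"type":"number"},"ay":{"type":"number"},"az":{"type":"number"},"hand":{"type":"number"}}}},"newtons":{"type":"number"}},"required":["deltas"]}

```bash
ls; mkdir -p pics; python3 - <<'E'
from plant import r, eyes
import cv2, numpy as np
s=r.get_state(); print({k:np.round(v,4).tolist() for k,v in s.items()})
for n in ("side","top","wrist"):
    m=eyes.camera_model(n); print(n,{k:np.round(v,4).tolist() for k,v in m.items()})
    p,d=eyes.snapshot(n); np.savez(f"pics/{n}0.npz",p=p,d=d,pose=eyes.camera_model(n)["pose"]); cv2.imwrite(f"pics/{n}0.png",p[...,::-1])
    print((d>0).mean())
E
```

```text
pics
{'clock': 0.0, 'q': [1.3468, 0.69, -0.1945, 1.5663, 0.1573, 0.9025, -0.2151], 'qd': [0.0016, 0.0005, -0.0003, 0.0003, 0.0009, 0.0002, 0.0005], 'joint_torque': [-0.0007, -52.7563, -1.2665, -15.3424, -0.0524, 0.0066, 0.0002], 'tool_pos': [0.1591, -0.6038, 0.2629], 'eef_rot': [0.9917, 0.1286, -0.0002, -0.0009], 'contact_force': [-0.2367, 1.5603, -0.1106], 'moment': [-0.0045, 0.0041, 0.0075], 'opening': 1.0002}
side {'fx': 494.0035, 'fy': 494.0035, 'cx': 315.2495, 'cy': 237.953, 'k1': -0.0353, 'pose': [[-0.8766, 0.2536, -0.4089, 0.0744], [-0.4807, -0.4987, 0.7213, 0.8662], [-0.021, 0.8289, 0.5591, 0.7904], [0.0, 0.0, 0.0, 1.0]]}
0.99056640625
top {'fx': 513.8193, 'fy': 513.8193, 'cx': 316.0574, 'cy': 238.4121, 'k1': -0.0778, 'pose': [[0.0116, 0.9858, -0.1678, 0.3671], [-0.9999, 0.0122, 0.0025, -0.0116], [0.0045, 0.1678, 0.9858, 1.3366], [0.0, 0.0, 0.0, 1.0]]}
0.9961653645833334
wrist {'fx': 388.4619, 'fy': 388.4619, 'cx': 322.3657, 'cy': 240.7039, 'k1': 0.0125, 'pose': [[0.2546, 0.9284, 0.2708, 0.2297], [-0.9671, 0.2449, 0.0693, -0.5868], [-0.002, -0.2796, 0.9601, 0.3829], [0.0, 0.0, 0.0, 1.0]]}
0.99595703125
```

View pics/top0.png

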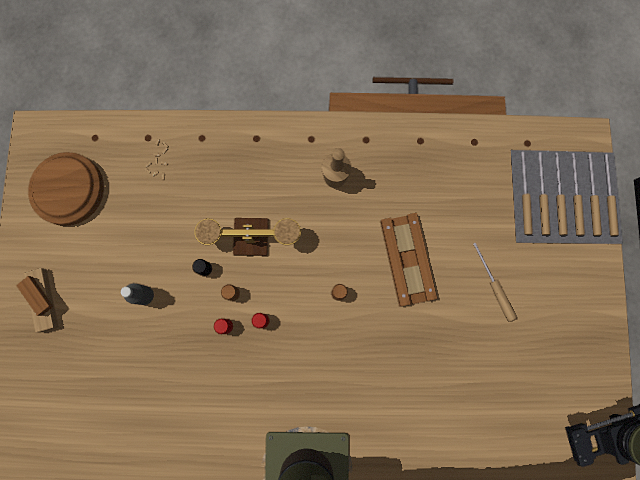

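View pics/side0.png

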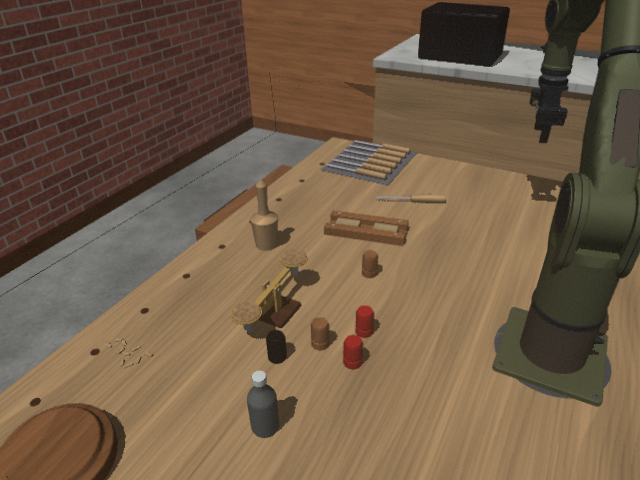

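View pics/wrist0.png

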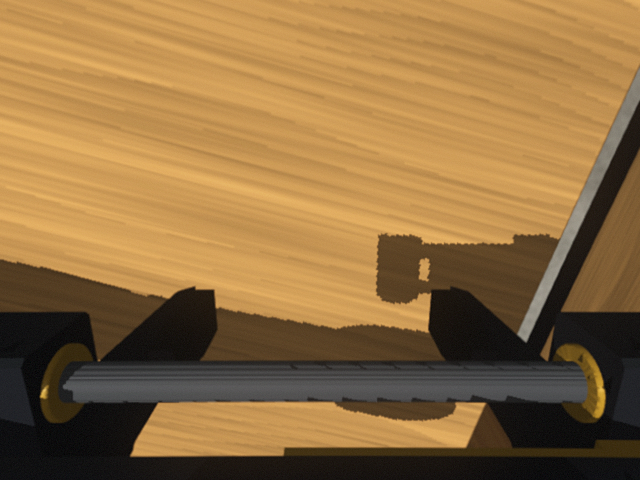

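The two candidate heads are the plain beech cylinders at top-view (230,292) and (340,292). The black one (202,267) and the red ones (222,326), (260,320) are look-alikes to leave alone. The balance is near (247,235), the cradle near (410,259), the glue at (138,294), the mallet at (337,168) and the gouge at (497,285). I'll confirm with enlarged crops.

```bash
python3 - <<'E'
import cv2
a=cv2.imread("pics/top0.png"); s=cv2.imread("pics/side0.png")
c1=cv2.resize(a[205:345,180:360],None,fx=4,fy=4,interpolation=cv2.INTER_CUBIC); cv2.imwrite("pics/c1.png",c1)
c2=cv2.resize(a[205:315,370:450],None,fx=5,fy=5,interpolation=cv2.INTER_CUBIC); 
c3=cv2.resize(s[200:255,315:420],None,fx=4,fy=4,interpolation=cv2.INTER_CUBIC); 
import numpy as np
o=np.zeros((550,800,3),'uint8'); o[:550,:400]=c2; o[:220,400:800]=c3[:, :400]; cv2.imwrite("pics/c2.png",o)
E
```

```text
(no output)
```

View pics/c1.png

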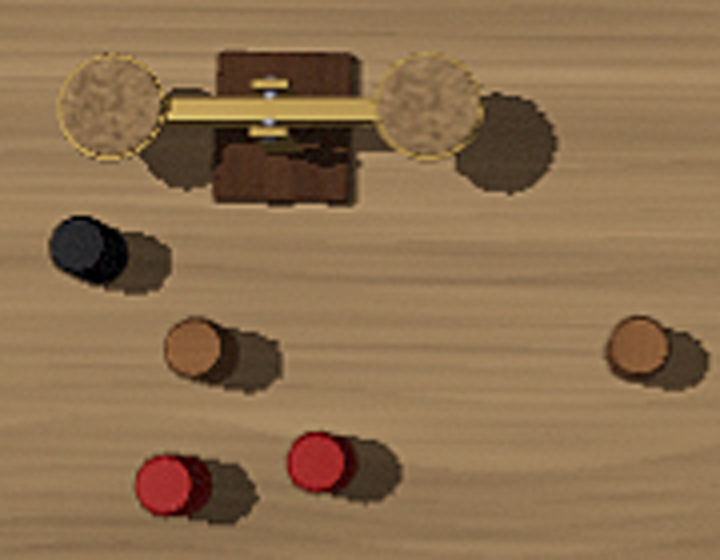

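View pics/c2.png

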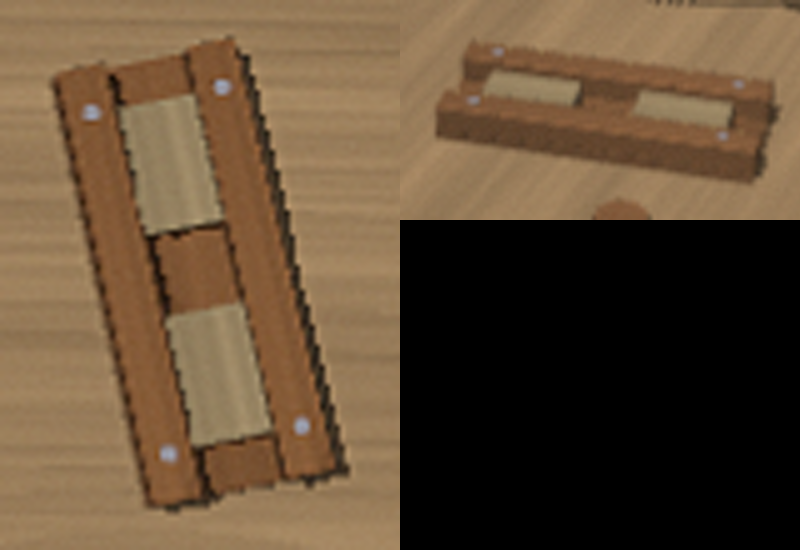

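```bash
cat > h.py <<'E'
import numpy as np, cv2
from plant import eyes
def K(m): return np.array([[m["fx"],0,m["cx"]],[0,m["fy"],m["cy"]],[0,0,1.]]), np.array([m["k1"],0,0,0.])
def rays(n,uv,pose=None):
    m=eyes.camera_model(n); k,d=K(m); P=np.array(m["pose"] if pose is None else pose)
    x=cv2.undistortPoints(np.asarray(uv,float).reshape(-1,1,2),k,d).reshape(-1,2)
    D=np.c_[x[:,0],-x[:,1],-np.ones(len(x))]@P[:3,:3].T
    return P[:3,3],D           # point = o + depth*D
def plane(n,uv,z,pose=None):
    o,D=rays(n,uv,pose); return o+D*((z-o[2])/D[:,2])[:,None]
def cloud(n,d,pose=None):
    h,w=d.shape; v,u=np.mgrid[:h,:w]
    o,D=rays(n,np.c_[u.ravel(),v.ravel()],pose); p=(o+D*d.reshape(-1,1)).reshape(h,w,3); p[d<=0]=np.nan; return p
E
python3 - <<'E'
from h import *
for n in ("top","side"):
    f=np.load(f"pics/{n}0.npz"); p,d=f["p"],f["d"]; c=cloud(n,d); print(n,"table z",np.nanmedian(c[300:330,100:110,2]) if n=="top" else 0)
    np.save(f"pics/{n}c.npy",c)
    hsv=cv2.cvtColor(p,cv2.COLOR_RGB2HSV)
    wins={"top":[("L",(230,292),14),("R",(340,292),14),("panL",(208,232),20),("panR",(287,232),20),("black",(202,267),14),("red1",(222,326),14),("red2",(260,320),14),("glue",(135,293),25),("mallet",(337,168),30)],
     "side":[("panL",(246,314),18),("panR",(293,258),18),("L",(319,333),22),("R",(370,263),20)]}[n]
    for nm,(u,v),w in wins:
        q=c[v-w:v+w,u-w:u+w].reshape(-1,3); 
        hi=np.nanpercentile(q[:,2],[50,90,97]).round(4)
        zt={"p":hi[0]}.get(nm[0],hi[1] if nm not in("glue","mallet") else hi[2]); s=q[abs(q[:,2]-zt)<.006]
        print(nm,hi,s.mean(0).round(4),((s.min(0)+s.max(0))/2).round(4),np.ptp(s,axis=0).round(4),len(s))
# cradle
f=np.load("pics/top0.npz");p=f["p"];c=np.load("pics/topc.npy")
hsv=cv2.cvtColor(p,cv2.COLOR_RGB2HSV); print(hsv[237,404],hsv[258,410],hsv[280,413],hsv[280,450],hsv[240,389])
for uv in((237,404),(258,410),(280,413),(240,389)): print(c[uv].round(4))
E
```

```text
top table z 0.001373281197951881
L [0.0025 0.0646 0.067 ] [0.4474 0.2008 0.0641] [0.4479 0.201  0.0643] [0.0325 0.0371 0.0114] 171
R [0.002  0.0644 0.0667] [ 0.4521 -0.0754  0.064 ] [ 0.4518 -0.0757  0.0638] [0.0372 0.035  0.0106] 173
panL [0.0036 0.0785 0.0805] [0.6093 0.275  0.0017] [0.6096 0.2732 0.0032] [0.1075 0.1086 0.0112] 867
panR [0.0035 0.0935 0.0955] [0.6117 0.0598 0.0013] [0.6121 0.0639 0.0035] [0.1079 0.1056 0.0119] 812
black [0.0028 0.0646 0.0673] [0.51   0.2761 0.0641] [0.5104 0.2763 0.0643] [0.0357 0.0378 0.0109] 173
red1 [0.0025 0.0647 0.0679] [0.3636 0.2158 0.0644] [0.3631 0.2151 0.0644] [0.0341 0.037  0.0114] 170
red2 [0.0023 0.0642 0.0662] [0.3781 0.1228 0.0637] [0.378  0.123  0.0642] [0.0367 0.0353 0.0117] 181
glue [0.0022 0.0956 0.1381] [0.4393 0.4293 0.14  ] [0.4402 0.4293 0.1387] [0.0234 0.0233 0.0107] 92
mallet [0.0016 0.1002 0.1876] [ 0.7593 -0.0621  0.19  ] [ 0.7629 -0.0633  0.1881] [0.0296 0.0235 0.0108] 49
side table z 0
panL [0.0352 0.0766 0.0778] [0.5926 0.2383 0.0338] [0.5933 0.2263 0.0352] [0.0158 0.0712 0.0114] 50
panR [0.0013 0.0912 0.0924] [ 6.679e-01 -5.500e-02 -6.000e-04] [ 6.625e-01 -4.690e-02  1.000e-04] [0.1577 0.1857 0.0093] 729
L [0.0002 0.0571 0.0635] [0.4425 0.2075 0.059 ] [0.4443 0.2029 0.0571] [0.0361 0.0375 0.0119] 162
R [0.0001 0.0501 0.063 ] [ 0.4449 -0.0613  0.0504] [ 0.4473 -0.0683  0.0502] [0.0367 0.0285 0.0118] 62
[ 20  91 145] [ 14 149 130] [ 19  90 144] [ 16 103 153] [ 13 147 128]
[ 0.5972 -0.2436  0.0236]
[ 0.5444 -0.2613  0.0076]
[ 0.4858 -0.266   0.0189]
[ 0.5883 -0.2039  0.0267]
```

```bash
python3 - <<'E'
from h import *
c=np.load("pics/topc.npy");f=np.load("pics/top0.npz");p=f["p"]
for nm,(u,v) in dict(panL=(208,232),panR=(287,232)).items():
    w=20;q=c[v-w:v+w,u-w:u+w].reshape(-1,3);s=q[(q[:,2]>.066)&(q[:,2]<.105)]
    if nm=="panL": s=s[s[:,1]>.19+.0]
    (x,y),rad=cv2.minEnclosingCircle(s[:,:2].astype(np.float32)); print(nm,s.mean(0).round(4),np.median(s[:,2]).round(4),(round(x,4),round(y,4),round(rad,4)),np.percentile(s,[1,99],axis=0).round(3).tolist())
cs=np.load("pics/sidec.npy");
for nm,lo,hi in (("panL",.16,.27),("panR",-.02,.1)):
    q=cs.reshape(-1,3);s=q[(q[:,0]>.54)&(q[:,0]<.66)&(q[:,1]>lo)&(q[:,1]<hi)&(q[:,2]>.066)&(q[:,2]<.1)]; print("side",nm,s.mean(0).round(4),np.median(s[:,2]).round(4),np.percentile(s,[1,99],axis=0).round(3).tolist(),len(s))
# hue/sat of plates inside cradle
hsv=cv2.cvtColor(p,cv2.COLOR_RGB2HSV)
m=((hsv[...,1]<115)&(hsv[...,2]>110)).astype(np.uint8)
roi=np.zeros_like(m); cv2.fillPoly(roi,[np.array([[392,222],[412,217],[432,296],[412,301]])],1); m&=roi
n,l,st,ct=cv2.connectedComponentsWithStats(m)
for i in range(1,n):
    if st[i,4]<100: continue
    ct_,_=cv2.findContours((l==i).astype(np.uint8),cv2.RETR_EXTERNAL,cv2.CHAIN_APPROX_NONE)
    rr=cv2.minAreaRect(plane("top",ct_[0].reshape(-1,2),.02)[:,:2].astype(np.float32)*1000); print(st[i],np.round(rr[0],1),np.round(rr[1],1),rr[2],cv2.boxPoints(rr).round(1).tolist())
q=c[205:315,375:450].reshape(-1,3);s=q[(q[:,2]>.023)&(q[:,2]<.034)]
print("rails",cv2.minAreaRect((s[:,:2]*1000).astype(np.float32)),len(s))
E
```

```text
panL [0.5961 0.2545 0.0766] 0.0767 (0.595, 0.2497, 0.0419) [[0.565, 0.211, 0.068], [0.628, 0.289, 0.083]]
panR [0.5962 0.0597 0.091 ] 0.0916 (0.5969, 0.0663, 0.0426) [[0.565, 0.025, 0.077], [0.628, 0.105, 0.098]]
side panL [0.5932 0.229  0.0742] 0.0749 [[0.563, 0.161, 0.066], [0.626, 0.269, 0.08]] 567
side panR [0.5929 0.0633 0.089 ] 0.0903 [[0.563, 0.028, 0.073], [0.625, 0.098, 0.094]] 437
[394 224  21  28 400] [ 597.  -243.4] [66.6 41.2] 12.236319541931152 [[560.0999755859375, -230.39999389648438], [568.7999877929688, -270.6000061035156], [633.9000244140625, -256.5], [625.2000122070312, -216.3000030517578]]
[404 265  21  29 400] [ 487.8 -267.9] [68.  39.3] 13.048643112182617 [[450.20001220703125, -256.3999938964844], [459.1000061035156, -294.70001220703125], [525.2999877929688, -279.3999938964844], [516.4000244140625, -241.0]]
rails ((540.8250732421875, -253.30079650878906), (231.11550903320312, 97.96044921875), 12.255730628967285) 1881
```

```bash
cat > go.py <<'E'
import sys, numpy as np
from scipy.spatial.transform import Rotation as R
from plant import r
def to(x,y,z):
    s=r.get_state(); M=R.from_quat(s["eef_rot"]).as_matrix()
    Mi=M.T@(np.array([x,y,z])-s["tool_pos"])/.06
    # turn to exact vertical keeping yaw
    xa=M[:,0].copy(); xa[2]=0; xa/=np.linalg.norm(xa); W=np.c_[xa,np.cross([0,0,-1],xa),[0,0,-1]]
    rv=np.degrees(R.from_matrix(M.T@W).as_rotvec())/6
    print("units",Mi.round(3),"level",rv.round(3),"pos",np.round(s["tool_pos"],4),"F",np.round(s["contact_force"],2),"t",round(s["clock"],2),"q",np.round(s["q"],2),"open",round(s["opening"]*88.1,1))
if __name__=="__main__":
    v=list(map(float,sys.argv[1:]))
    for i in range(0,len(v),3): to(*v[i:i+3])
E
python3 go.py .452 -.0755 .264 .452 -.0755 .13
```

```text
units [ 6.965e+00 -7.272e+00 -6.000e-03] level [-0.013  0.001 -0.   ] pos [ 0.1592 -0.6039  0.2631] F [ 0.78  0.29 -0.1 ] t 0.15 q [ 1.35  0.69 -0.19  1.57  0.16  0.9  -0.22] open 87.9
units [ 6.965 -7.269  2.227] level [-0.013  0.001 -0.   ] pos [ 0.1592 -0.6039  0.2631] F [ 0.78  0.29 -0.1 ] t 0.15 q [ 1.35  0.69 -0.19  1.57  0.16  0.9  -0.22] open 87.9
```

Emit:
{"op": "servo_tool", "data": {"deltas": [{"dx":0.7,"dy":-0.73,"hand":70},{"dx":1.4,"dy":-1.45,"hand":70},{"dx":2.1,"dy":-2.18,"hand":70},{"dx":2.8,"dy":-2.9,"hand":70},{"dx":3.5,"dy":-3.64,"hand":70},{"dx":4.2,"dy":-4.36,"dz":0.3,"hand":70},{"dx":4.9,"dy":-5.1,"dz":0.7,"hand":70},{"dx":5.6,"dy":-5.8,"dz":1.0,"hand":70},{"dx":6.3,"dy":-6.5,"dz":1.4,"hand":70},{"dx":6.965,"dy":-7.27,"dz":1.8,"hand":70}], "newtons": 15}}

```text
schema error: expected keys dx, dy, dz, ax, ay, az, hand
```

```bash
python3 go.py .452 -.0755 .13 .452 -.0755 .052
```

```text
units [ 6.965 -7.269  2.227] level [-0.013  0.001 -0.   ] pos [ 0.1592 -0.6039  0.2631] F [ 0.78  0.29 -0.1 ] t 0.15 q [ 1.35  0.69 -0.19  1.57  0.16  0.9  -0.22] open 87.9
units [ 6.965 -7.267  3.527] level [-0.013  0.001 -0.   ] pos [ 0.1592 -0.6039  0.2631] F [ 0.78  0.29 -0.1 ] t 0.15 q [ 1.35  0.69 -0.19  1.57  0.16  0.9  -0.22] open 87.9
```

All keys are required.

Emit:
{"op": "servo_tool", "data": {"deltas": [{"dx":0.7,"dy":-0.73,"dz":0,"ax":0,"ay":0,"az":0,"hand":70},{"dx":1.4,"dy":-1.45,"dz":0,"ax":0,"ay":0,"az":0,"hand":70},{"dx":2.1,"dy":-2.18,"dz":0,"ax":0,"ay":0,"az":0,"hand":70},{"dx":2.8,"dy":-2.9,"dz":0,"ax":0,"ay":0,"az":0,"hand":70},{"dx":3.5,"dy":-3.64,"dz":0,"ax":0,"ay":0,"az":0,"hand":70},{"dx":4.2,"dy":-4.36,"dz":0.3,"ax":0,"ay":0,"az":0,"hand":70},{"dx":4.9,"dy":-5.1,"dz":0.6,"ax":0,"ay":0,"az":0,"hand":70},{"dx":5.6,"dy":-5.8,"dz":0.9,"ax":0,"ay":0,"az":0,"hand":70},{"dx":6.3,"dy":-6.5,"dz":1.2,"ax":0,"ay":0,"az":0,"hand":70},{"dx":6.965,"dy":-7.27,"dz":1.5,"ax":0,"ay":0,"az":0,"hand":70}], "newtons": 15}}

```text
clock: 1.4
tool_pos: [0.4527, -0.076, 0.1736]
eef_rot: [0.992, 0.128, 0.0, 0.0]
contact_force: [0.1, 0.2, 0.3]
opening: 0.791
```

```bash
python3 - <<'E'
from plant import r,eyes
import cv2,numpy as np
P=eyes.camera_model("wrist")["pose"];p,d=eyes.snapshot("wrist");np.savez("pics/w1.npz",p=p,d=d,pose=P);cv2.imwrite("pics/w1.png",p[...,::-1])
E
python3 go.py .452 -.0755 .13 .452 -.0755 .052
```

```text
units [-0.12   0.146  0.699] level [-0.054 -0.048  0.   ] pos [ 0.4564 -0.0654  0.172 ] F [ 2.93  5.72 -0.86] t 1.45 q [ 0.09  0.65 -0.07  2.14  0.1   0.35 -1.35] open 70.0
units [-0.127  0.154  1.999] level [-0.054 -0.048  0.   ] pos [ 0.4564 -0.0654  0.172 ] F [ 2.93  5.72 -0.86] t 1.45 q [ 0.09  0.65 -0.07  2.14  0.1   0.35 -1.35] open 70.0
```

View pics/w1.png

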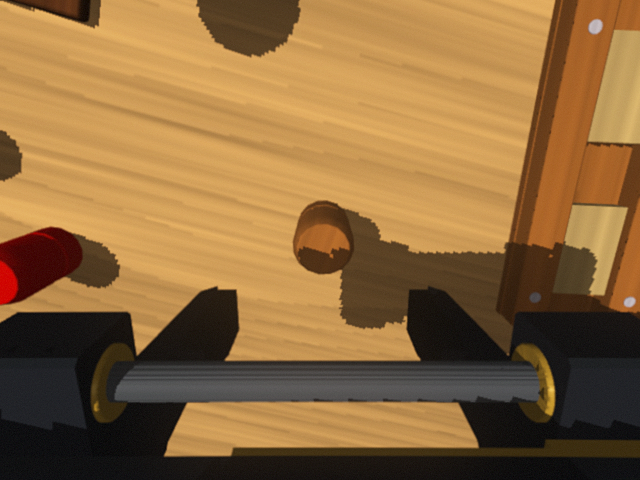

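Emit:
{"op": "servo_tool", "data": {"deltas": [{"dx":0,"dy":0,"dz":0.3,"ax":0,"ay":0,"az":0,"hand":70},{"dx":0,"dy":0,"dz":0.7,"ax":0,"ay":0,"az":0,"hand":70},{"dx":0,"dy":0,"dz":0.9,"ax":0,"ay":0,"az":0,"hand":70},{"dx":0,"dy":0,"dz":1.2,"ax":0,"ay":0,"az":0,"hand":70},{"dx":0,"dy":0,"dz":1.5,"ax":0,"ay":0,"az":0,"hand":70},{"dx":0,"dy":0,"dz":1.8,"ax":0,"ay":0,"az":0,"hand":70},{"dx":0,"dy":0,"dz":2.02,"ax":0,"ay":0,"az":0,"hand":70},{"dx":0,"dy":0,"dz":2.02,"ax":0,"ay":0,"az":0,"hand":70},{"dx":0,"dy":0,"dz":2.02,"ax":0,"ay":0,"az":0,"hand":70}]}}

```text
clock: 2.58
tool_pos: [0.4516, -0.0778, 0.0534]
eef_rot: [0.992, 0.128, 0.0, 0.0]
contact_force: [-0.1, 0.6, 0.1]
opening: 0.795
```

```bash
python3 - <<'E'
from plant import r,eyes
import cv2,numpy as np
P=eyes.camera_model("wrist")["pose"];p,d=eyes.snapshot("wrist");np.savez("pics/w2.npz",p=p,d=d,pose=P);cv2.imwrite("pics/w2.png",p[...,::-1])
E
python3 go.py .452 -.0755 .052
```

```text
units [ 0.013 -0.035  0.026] level [ 0.004 -0.008 -0.   ] pos [ 0.4518 -0.0778  0.0536] F [-0.28  0.15 -0.24] t 2.62 q [ 0.07  0.9  -0.01  2.2   0.13  0.05 -1.38] open 70.2
```

View pics/w2.png

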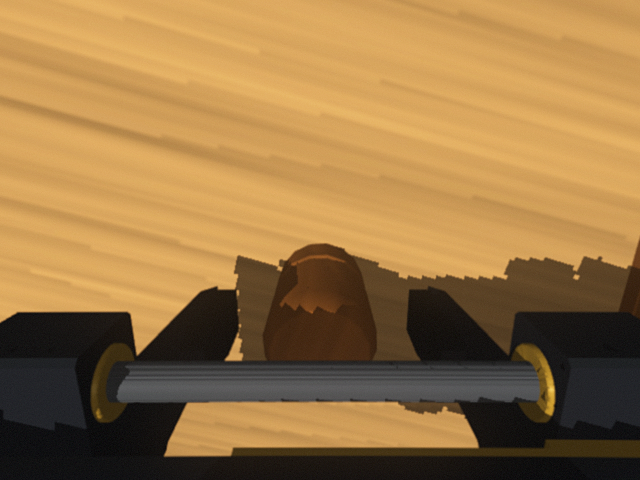

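The head is centred between the jaws (cylinder at about (320,310), jaws at 237 and 408). Joint 6 is near its lower limit, so I'll grip here without going lower.

Emit:
{"op": "servo_tool", "data": {"deltas": [{"dx":0,"dy":0,"dz":0,"ax":0,"ay":0,"az":0,"hand":45},{"dx":0,"dy":0,"dz":0,"ax":0,"ay":0,"az":0,"hand":36},{"dx":0,"dy":0,"dz":0,"ax":0,"ay":0,"az":0,"hand":30},{"dx":0,"dy":0,"dz":0,"ax":0,"ay":0,"az":0,"hand":30},{"dx":0,"dy":0,"dz":0,"ax":0,"ay":0,"az":0,"hand":30}], "newtons": 15}}

```text
clock: 3.25
tool_pos: [0.4515, -0.0776, 0.0532]
eef_rot: [0.992, 0.129, 0.0, 0.0]
contact_force: [0.5, 0.5, 2.9]
opening: 0.455
```

```bash
python3 go.py .452 -.0755 .052
```

```text
units [ 0.016 -0.032  0.02 ] level [ 0.001 -0.003 -0.   ] pos [ 0.4515 -0.0776  0.0532] F [0.46 0.52 2.91] t 3.25 q [ 0.07  0.9  -0.01  2.2   0.13  0.05 -1.38] open 40.1
```

Emit:
{"op": "servo_tool", "data": {"deltas": [{"dx":0,"dy":0,"dz":-0.2,"ax":0,"ay":0,"az":0,"hand":30},{"dx":0,"dy":0,"dz":-0.6,"ax":0,"ay":0,"az":0,"hand":30},{"dx":0,"dy":0,"dz":-1.1,"ax":0,"ay":0,"az":0,"hand":30},{"dx":0,"dy":0,"dz":-1.6,"ax":0,"ay":0,"az":0,"hand":30},{"dx":0,"dy":0,"dz":-2,"ax":0,"ay":0,"az":0,"hand":30},{"dx":0,"dy":0,"dz":-2.2,"ax":0,"ay":0,"az":0,"hand":30},{"dx":0,"dy":0,"dz":-2.2,"ax":0,"ay":0,"az":0,"hand":30},{"dx":0,"dy":0,"dz":-2.2,"ax":0,"ay":0,"az":0,"hand":30},{"dx":0,"dy":0,"dz":-2.2,"ax":0,"ay":0,"az":0,"hand":30}]}}

```text
clock: 4.38
tool_pos: [0.451, -0.0776, 0.1842]
eef_rot: [0.992, 0.129, -0.001, -0.0]
contact_force: [-0.2, -0.1, -0.3]
opening: 0.46
```

```bash
python3 - <<'E'
from plant import r,eyes
import cv2,numpy as np
P=eyes.camera_model("wrist")["pose"];p,d=eyes.snapshot("wrist");np.savez("pics/w3.npz",p=p,d=d,pose=P);cv2.imwrite("pics/w3.png",p[...,::-1])
E
python3 go.py .595 .0595 .185 .595 .0595 .154 .595 .0595 .1255
```

```text
units [ 2.903 -1.596 -0.016] level [-0.005  0.015 -0.   ] pos [ 0.451  -0.0775  0.1843] F [-0.33  0.04 -0.85] t 4.42 q [ 0.12  0.62 -0.07  2.14  0.11  0.39 -1.36] open 40.7
units [ 2.904 -1.596  0.501] level [-0.005  0.015 -0.   ] pos [ 0.451  -0.0775  0.1843] F [-0.33  0.04 -0.85] t 4.42 q [ 0.12  0.62 -0.07  2.14  0.11  0.39 -1.36] open 40.7
units [ 2.904 -1.596  0.976] level [-0.005  0.015 -0.   ] pos [ 0.451  -0.0775  0.1843] F [-0.33  0.04 -0.85] t 4.42 q [ 0.12  0.62 -0.07  2.14  0.11  0.39 -1.36] open 40.7
```

View pics/w3.png

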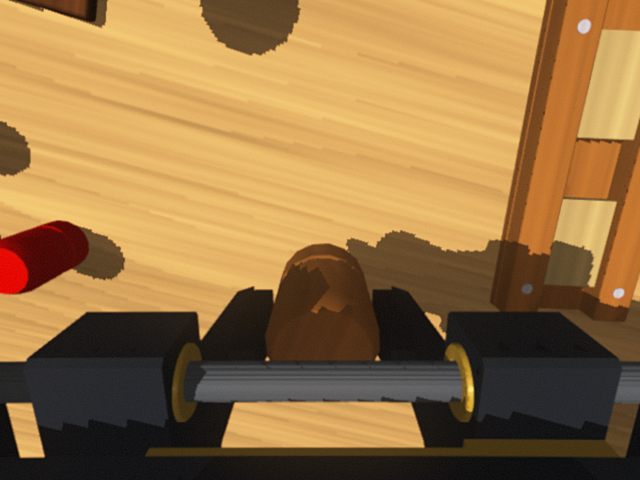

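Emit:
{"op": "servo_tool", "data": {"deltas": [{"dx":0.3,"dy":-0.2,"dz":0,"ax":0,"ay":0,"az":0,"hand":30},{"dx":1.0,"dy":-0.6,"dz":0,"ax":0,"ay":0,"az":0,"hand":30},{"dx":1.8,"dy":-1.0,"dz":0,"ax":0,"ay":0,"az":0,"hand":30},{"dx":2.5,"dy":-1.4,"dz":0,"ax":0,"ay":0,"az":0,"hand":30},{"dx":2.9,"dy":-1.595,"dz":0,"ax":0,"ay":0,"az":0,"hand":30},{"dx":2.9,"dy":-1.595,"dz":0,"ax":0,"ay":0,"az":0,"hand":30},{"dx":2.9,"dy":-1.595,"dz":0.3,"ax":0,"ay":0,"az":0,"hand":30},{"dx":2.9,"dy":-1.595,"dz":0.4,"ax":0,"ay":0,"az":0,"hand":30},{"dx":2.9,"dy":-1.595,"dz":0.5,"ax":0,"ay":0,"az":0,"hand":30}]}}

```text
clock: 5.55
tool_pos: [0.5946, 0.0582, 0.1547]
eef_rot: [0.992, 0.128, -0.001, 0.0]
contact_force: [-0.0, 0.6, -0.2]
opening: 0.459
```

```bash
python3 - <<'E'
from plant import r,eyes
import cv2,numpy as np
P=eyes.camera_model("wrist")["pose"];p,d=eyes.snapshot("wrist");np.savez("pics/w4.npz",p=p,d=d,pose=P)
q,_=eyes.snapshot("side")
o=np.zeros((480,800,3),'uint8');o[:360,:480]=cv2.resize(p,(480,360));o[:400,480:800]=cv2.resize(q[200:360,210:338],(320,400));cv2.imwrite("pics/w4.png",o[...,::-1])
E
python3 go.py .595 .0595 .154 .595 .0595 .128
```

```text
units [ 0.008 -0.012  0.01 ] level [0.002 0.013 0.   ] pos [0.5947 0.0586 0.1546] F [ 0.57 -0.21  0.08] t 5.65 q [-0.15  0.8  -0.04  1.75  0.05  0.6  -1.54] open 40.6
units [ 0.009 -0.013  0.444] level [0.002 0.013 0.   ] pos [0.5947 0.0586 0.1546] F [ 0.57 -0.21  0.08] t 5.65 q [-0.15  0.8  -0.04  1.75  0.05  0.6  -1.54] open 40.6
```

View pics/w4.png

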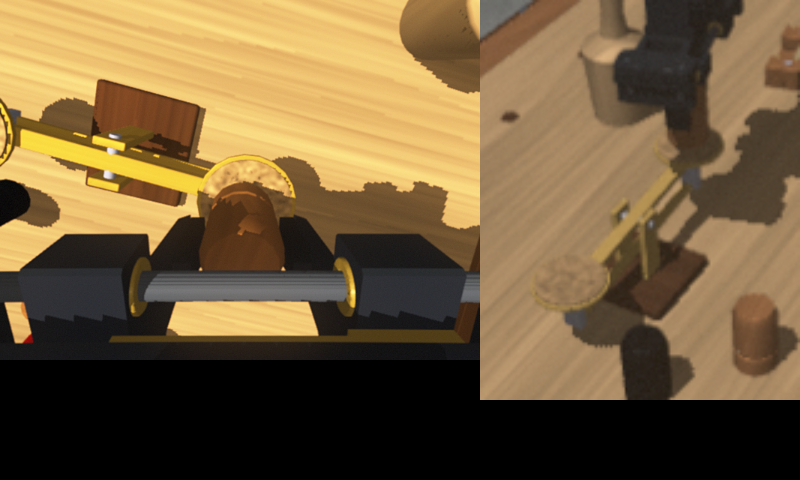

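The held head (243,225) sits over the pan (249,190), and the beam is clear. Now I'll lower it slowly.

Emit:
{"op": "servo_tool", "data": {"deltas": [{"dx":0,"dy":0,"dz":0.05,"ax":0,"ay":0,"az":0,"hand":30},{"dx":0,"dy":0,"dz":0.1,"ax":0,"ay":0,"az":0,"hand":30},{"dx":0,"dy":0,"dz":0.15,"ax":0,"ay":0,"az":0,"hand":30},{"dx":0,"dy":0,"dz":0.2,"ax":0,"ay":0,"az":0,"hand":30},{"dx":0,"dy":0,"dz":0.25,"ax":0,"ay":0,"az":0,"hand":30},{"dx":0,"dy":0,"dz":0.3,"ax":0,"ay":0,"az":0,"hand":30},{"dx":0,"dy":0,"dz":0.35,"ax":0,"ay":0,"az":0,"hand":30},{"dx":0,"dy":0,"dz":0.4,"ax":0,"ay":0,"az":0,"hand":30},{"dx":0,"dy":0,"dz":0.43,"ax":0,"ay":0,"az":0,"hand":30},{"dx":0,"dy":0,"dz":0.43,"ax":0,"ay":0,"az":0,"hand":30}]}}

```text
clock: 6.9
tool_pos: [0.5952, 0.0593, 0.1291]
eef_rot: [0.992, 0.129, -0.0, 0.0]
contact_force: [0.2, 0.3, -0.9]
opening: 0.457
```

```bash
python3 - <<'E'
from plant import r,eyes
import cv2,numpy as np
q,d=eyes.snapshot("side");np.savez("pics/s5.npz",p=q,d=d)
cv2.imwrite("pics/s5.png",cv2.resize(q[200:360,200:360],(640,640))[:600,:,::-1])
from h import cloud
c=cloud("side",d).reshape(-1,3)
for nm,lo,hi in (("panL",.225,.29),("panR",.025,.1)):
    s=c[(abs(c[:,0]-.595)<.035)&(c[:,1]>lo)&(c[:,1]<hi)&(c[:,2]>.06)&(c[:,2]<.11)];print(nm,np.median(s,axis=0).round(4),np.percentile(s[:,2],[10,90]).round(4),len(s))
E
python3 go.py .595 .0595 .128
```

```text
panL [0.5921 0.2598 0.0915] [0.089  0.0934] 566
panR [0.5813 0.0744 0.0755] [0.0709 0.097 ] 374
units [-0.003 -0.004  0.019] level [0.    0.002 0.   ] pos [0.5952 0.0593 0.1291] F [ 0.29 -0.05 -1.35] t 6.95 q [-0.15  0.83 -0.04  1.76  0.05  0.55 -1.54] open 40.3
```

View pics/s5.png

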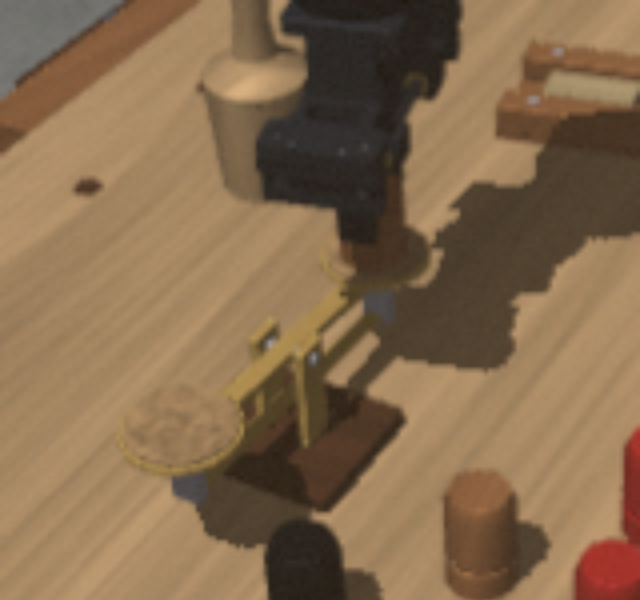

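The pan has followed down to about 0.076, with the +y pan at about 0.093. Releasing.

Emit:
{"op": "servo_tool", "data": {"deltas": [{"dx":0,"dy":0,"dz":0.03,"ax":0,"ay":0,"az":0,"hand":30},{"dx":0,"dy":0,"dz":0.03,"ax":0,"ay":0,"az":0,"hand":42},{"dx":0,"dy":0,"dz":0.03,"ax":0,"ay":0,"az":0,"hand":46},{"dx":0,"dy":0,"dz":0.03,"ax":0,"ay":0,"az":0,"hand":60},{"dx":0,"dy":0,"dz":0.03,"ax":0,"ay":0,"az":0,"hand":66},{"dx":0,"dy":0,"dz":0.03,"ax":0,"ay":0,"az":0,"hand":66},{"dx":0,"dy":0,"dz":-0.4,"ax":0,"ay":0,"az":0,"hand":66},{"dx":0,"dy":0,"dz":-0.9,"ax":0,"ay":0,"az":0,"hand":66},{"dx":0,"dy":0,"dz":-1.4,"ax":0,"ay":0,"az":0,"hand":66},{"dx":0,"dy":0,"dz":-1.5,"ax":0,"ay":0,"az":0,"hand":66}]}}

```text
clock: 8.2
tool_pos: [0.5965, 0.0594, 0.2211]
eef_rot: [0.992, 0.128, 0.002, -0.0]
contact_force: [-0.1, 0.6, 0.2]
opening: 0.745
```

```bash
python3 go.py .4475 .201 .14 .4475 .201 .052
```

```text
units [-1.805 -2.915  1.344] level [ 0.005 -0.038 -0.   ] pos [0.5965 0.0594 0.2211] F [-0.05  0.57  0.18] t 8.2 q [-0.15  0.7  -0.04  1.7   0.04  0.74 -1.53] open 65.6
units [-1.81  -2.916  2.81 ] level [ 0.005 -0.038 -0.   ] pos [0.5965 0.0594 0.2211] F [-0.05  0.57  0.18] t 8.2 q [-0.15  0.7  -0.04  1.7   0.04  0.74 -1.53] open 65.6
```

Emit:
{"op": "servo_tool", "data": {"deltas": [{"dx":-0.25,"dy":-0.4,"dz":0,"ax":0,"ay":0,"az":0,"hand":66},{"dx":-0.7,"dy":-1.1,"dz":0,"ax":0,"ay":0,"az":0,"hand":66},{"dx":-1.15,"dy":-1.9,"dz":0.2,"ax":0,"ay":0,"az":0,"hand":66},{"dx":-1.5,"dy":-2.5,"dz":0.6,"ax":0,"ay":0,"az":0,"hand":66},{"dx":-1.78,"dy":-2.91,"dz":1.1,"ax":0,"ay":0,"az":0,"hand":66},{"dx":-1.78,"dy":-2.91,"dz":1.6,"ax":0,"ay":0,"az":0,"hand":66},{"dx":-1.78,"dy":-2.91,"dz":1.8,"ax":0,"ay":0,"az":0,"hand":66},{"dx":-1.78,"dy":-2.91,"dz":1.8,"ax":0,"ay":0,"az":0,"hand":66}]}}

```text
clock: 9.2
tool_pos: [0.4474, 0.2002, 0.1105]
eef_rot: [0.992, 0.128, -0.001, 0.001]
contact_force: [-0.4, -0.2, 0.6]
opening: 0.751
```

```bash
python3 - <<'E'
from plant import r,eyes
import cv2,numpy as np
P=eyes.camera_model("wrist")["pose"];p,d=eyes.snapshot("wrist")
q,d=eyes.snapshot("side");np.savez("pics/s6.npz",p=q,d=d)
o=np.zeros((480,800,3),'uint8');o[:360,:480]=cv2.resize(p,(480,360));o[:400,480:800]=cv2.resize(q[200:360,210:338],(320,400));cv2.imwrite("pics/w6.png",o[...,::-1])
E
python3 go.py .4475 .201 .0535
```

```text
units [-0.01  -0.011  0.97 ] level [ 0.001 -0.009 -0.   ] pos [0.4482 0.2005 0.1117] F [ 0.2   0.13 -0.03] t 9.3 q [-0.51  0.78 -0.01  2.09  0.02  0.26 -1.84] open 66.0
```

View pics/w6.png

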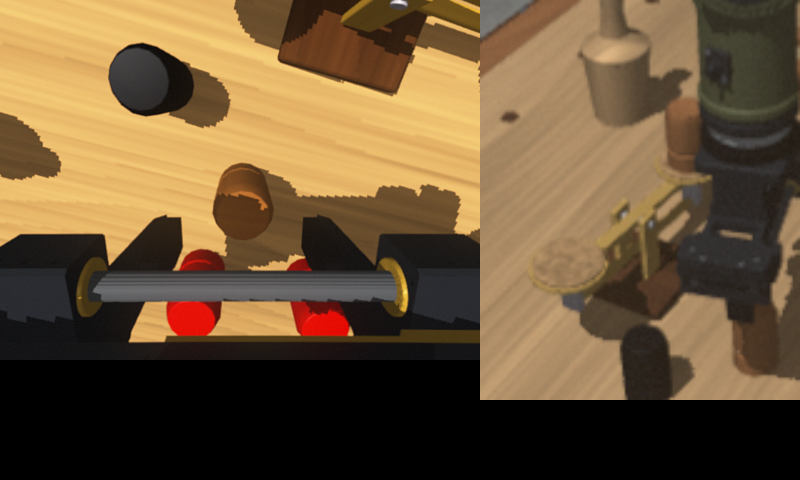

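The beech head at (243,200) is centred between the jaws and clear of the red and black ones. The first head stands on its pan at (685,135).

Emit:
{"op": "servo_tool", "data": {"deltas": [{"dx":0,"dy":0,"dz":0.2,"ax":0,"ay":0,"az":0,"hand":66},{"dx":0,"dy":0,"dz":0.5,"ax":0,"ay":0,"az":0,"hand":66},{"dx":0,"dy":0,"dz":0.8,"ax":0,"ay":0,"az":0,"hand":66},{"dx":0,"dy":0,"dz":0.96,"ax":0,"ay":0,"az":0,"hand":66},{"dx":0,"dy":0,"dz":0.96,"ax":0,"ay":0,"az":0,"hand":55},{"dx":0,"dy":0,"dz":0.96,"ax":0,"ay":0,"az":0,"hand":40},{"dx":0,"dy":0,"dz":0.96,"ax":0,"ay":0,"az":0,"hand":30},{"dx":0,"dy":0,"dz":0.96,"ax":0,"ay":0,"az":0,"hand":30},{"dx":0,"dy":0,"dz":0.96,"ax":0,"ay":0,"az":0,"hand":30},{"dx":0,"dy":0,"dz":0.96,"ax":0,"ay":0,"az":0,"hand":30}]}}

```text
clock: 10.55
tool_pos: [0.4479, 0.2008, 0.0541]
eef_rot: [0.992, 0.128, 0.0, 0.0]
contact_force: [0.2, -1.4, 6.0]
opening: 0.462
```

```bash
python3 go.py .4475 .201 .0535
```

```text
units [-0.006 -0.006  0.009] level [ 0.002 -0.009 -0.   ] pos [0.4479 0.2008 0.0541] F [ 0.15 -1.39  5.97] t 10.55 q [-0.51  0.9  -0.    2.1   0.02  0.14 -1.85] open 40.7
```

Emit:
{"op": "servo_tool", "data": {"deltas": [{"dx":0,"dy":0,"dz":-0.2,"ax":0,"ay":0,"az":0,"hand":30},{"dx":0,"dy":0,"dz":-0.6,"ax":0,"ay":0,"az":0,"hand":30},{"dx":0,"dy":0,"dz":-1.1,"ax":0,"ay":0,"az":0,"hand":30},{"dx":0,"dy":0,"dz":-1.6,"ax":0,"ay":0,"az":0,"hand":30},{"dx":0,"dy":0,"dz":-2,"ax":0,"ay":0,"az":0,"hand":30},{"dx":0,"dy":0,"dz":-2.2,"ax":0,"ay":0,"az":0,"hand":30},{"dx":0,"dy":0,"dz":-2.2,"ax":0,"ay":0,"az":0,"hand":30},{"dx":0,"dy":0,"dz":-2.2,"ax":0,"ay":0,"az":0,"hand":30},{"dx":0,"dy":0,"dz":-2.2,"ax":0,"ay":0,"az":0,"hand":30}]}}

```text
clock: 11.68
tool_pos: [0.447, 0.2006, 0.1848]
eef_rot: [0.992, 0.129, -0.001, 0.0]
contact_force: [-0.1, 0.4, -1.4]
opening: 0.463
```

```bash
python3 go.py .595 .256 .184 .595 .256 .15
python3 - <<'E'
from plant import r,eyes
import cv2,numpy as np
from h import cloud
P=eyes.camera_model("wrist")["pose"];p,d=eyes.snapshot("wrist")
q,d=eyes.snapshot("top");print(r.get_state()["contact_force"])
c=cloud("top",d).reshape(-1,3)
for nm,lo,hi in (("panL",.225,.29),("panR",.02,.1)):
    s=c[(abs(c[:,0]-.595)<.035)&(c[:,1]>lo)&(c[:,1]<hi)&(c[:,2]>.06)&(c[:,2]<.18)];print(nm,np.median(s,axis=0).round(4),np.percentile(s[:,2],[10,90]).round(4),len(s))
    t=s[s[:,2]>.12]; print(len(t), len(t) and np.median(t,axis=0).round(4))
o=np.zeros((480,800,3),'uint8');o[:360,:480]=cv2.resize(p,(480,360));o[:400,480:800]=cv2.resize(q[190:340,180:300],(320,400));cv2.imwrite("pics/w7.png",o[...,::-1])
E
```

```text
units [ 2.621 -0.263  0.007] level [0.005 0.018 0.   ] pos [0.447  0.2006 0.1848] F [-0.13  0.39 -1.37] t 11.68 q [-0.51  0.65 -0.01  2.05  0.01  0.45 -1.84] open 40.8
units [ 2.622 -0.263  0.574] level [0.005 0.018 0.   ] pos [0.447  0.2006 0.1848] F [-0.13  0.39 -1.37] t 11.68 q [-0.51  0.65 -0.01  2.05  0.01  0.45 -1.84] open 40.8
[ 0.49596299 -0.65923678 -0.97751421]
panL [0.5959 0.2565 0.0967] [0.0935 0.0997] 578
0 0
panR [0.5903 0.0561 0.0761] [0.0694 0.1377] 577
213 [0.5939 0.0597 0.136 ]
```

View pics/w7.png

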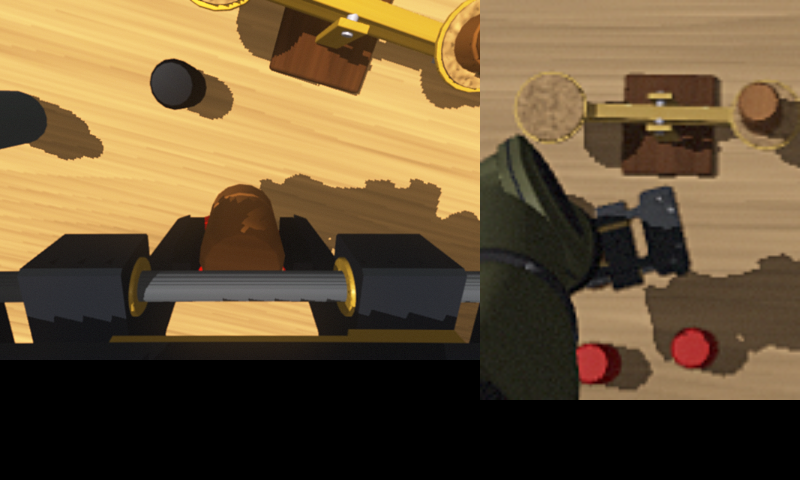

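R is centred on its pan (0.594, 0.060) and L is held. Next I'll move L over the +y pan and lower it.

Emit:
{"op": "servo_tool", "data": {"deltas": [{"dx":0.3,"dy":0,"dz":0,"ax":0,"ay":0,"az":0,"hand":30},{"dx":0.9,"dy":-0.1,"dz":0,"ax":0,"ay":0,"az":0,"hand":30},{"dx":1.6,"dy":-0.2,"dz":0,"ax":0,"ay":0,"az":0,"hand":30},{"dx":2.3,"dy":-0.26,"dz":0,"ax":0,"ay":0,"az":0,"hand":30},{"dx":2.61,"dy":-0.26,"dz":0,"ax":0,"ay":0,"az":0,"hand":30},{"dx":2.61,"dy":-0.26,"dz":0,"ax":0,"ay":0,"az":0,"hand":30},{"dx":2.61,"dy":-0.26,"dz":0.3,"ax":0,"ay":0,"az":0,"hand":30},{"dx":2.61,"dy":-0.26,"dz":0.42,"ax":0,"ay":0,"az":0,"hand":30},{"dx":2.61,"dy":-0.26,"dz":0.48,"ax":0,"ay":0,"az":0,"hand":30},{"dx":2.61,"dy":-0.26,"dz":0.48,"ax":0,"ay":0,"az":0,"hand":30}]}}

```text
clock: 13.02
tool_pos: [0.5946, 0.2558, 0.1566]
eef_rot: [0.992, 0.129, -0.0, 0.0]
contact_force: [0.0, 1.5, -2.3]
opening: 0.462
```

```bash
python3 go.py .595 .256 .132
```

```text
units [ 0.008 -0.002  0.409] level [0.002 0.006 0.   ] pos [0.5946 0.2558 0.1566] F [ 0.02  1.46 -2.31] t 13.03 q [-0.47  0.85 -0.01  1.59  0.01  0.71 -1.8 ] open 40.7
```

Emit:
{"op": "servo_tool", "data": {"deltas": [{"dx":0,"dy":0,"dz":0.05,"ax":0,"ay":0,"az":0,"hand":30},{"dx":0,"dy":0,"dz":0.1,"ax":0,"ay":0,"az":0,"hand":30},{"dx":0,"dy":0,"dz":0.15,"ax":0,"ay":0,"az":0,"hand":30},{"dx":0,"dy":0,"dz":0.2,"ax":0,"ay":0,"az":0,"hand":30},{"dx":0,"dy":0,"dz":0.25,"ax":0,"ay":0,"az":0,"hand":30},{"dx":0,"dy":0,"dz":0.3,"ax":0,"ay":0,"az":0,"hand":30},{"dx":0,"dy":0,"dz":0.35,"ax":0,"ay":0,"az":0,"hand":30},{"dx":0,"dy":0,"dz":0.4,"ax":0,"ay":0,"az":0,"hand":30},{"dx":0,"dy":0,"dz":0.4,"ax":0,"ay":0,"az":0,"hand":30}]}}

```text
clock: 14.15
tool_pos: [0.5948, 0.2556, 0.1324]
eef_rot: [0.992, 0.129, -0.0, 0.0]
contact_force: [0.8, 0.7, -2.2]
opening: 0.465
```

```bash
python3 - <<'E'
from plant import r,eyes
import cv2,numpy as np
q,d=eyes.snapshot("side")
cv2.imwrite("pics/s8.png",cv2.resize(q[180:340,190:350],(600,600))[:,:,::-1])
E
python3 go.py .595 .256 .132
```

```text
units [ 0.004 -0.006  0.01 ] level [0.004 0.005 0.   ] pos [0.5948 0.2556 0.1326] F [-0.68  0.76 -1.3 ] t 14.2 q [-0.47  0.88 -0.01  1.6   0.01  0.66 -1.8 ] open 40.4
```

View pics/s8.png

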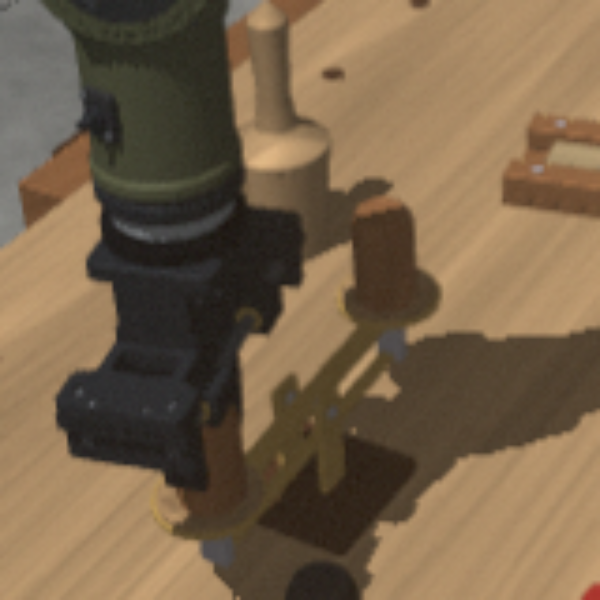

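The R pan has risen and L is on the lower pan; both stand upright. Releasing and backing off to see which side drops.

Emit:
{"op": "servo_tool", "data": {"deltas": [{"dx":0,"dy":0,"dz":0,"ax":0,"ay":0,"az":0,"hand":42},{"dx":0,"dy":0,"dz":0,"ax":0,"ay":0,"az":0,"hand":48},{"dx":0,"dy":0,"dz":0,"ax":0,"ay":0,"az":0,"hand":60},{"dx":0,"dy":0,"dz":0,"ax":0,"ay":0,"az":0,"hand":66},{"dx":0,"dy":0,"dz":0,"ax":0,"ay":0,"az":0,"hand":66},{"dx":0,"dy":0,"dz":-0.5,"ax":0,"ay":0,"az":0,"hand":66},{"dx":0,"dy":0,"dz":-1.0,"ax":0,"ay":0,"az":0,"hand":66},{"dx":0,"dy":0,"dz":-1.3,"ax":0,"ay":0,"az":0,"hand":66},{"dx":0,"dy":0,"dz":-1.3,"ax":0,"ay":0,"az":0,"hand":66},{"dx":0,"dy":0,"dz":-1.3,"ax":0,"ay":0,"az":0,"hand":66}]}}

```text
clock: 15.45
tool_pos: [0.5943, 0.2556, 0.2097]
eef_rot: [0.992, 0.129, -0.001, 0.0]
contact_force: [-0.3, -0.2, -0.1]
opening: 0.751
```

```bash
python3 - <<'E'
from plant import r,eyes
import cv2,numpy as np
from h import cloud
q,d=eyes.snapshot("side")
c=cloud("side",d).reshape(-1,3)
for nm,lo,hi in (("L",.215,.295),("R",.02,.1)):
    s=c[(abs(c[:,0]-.595)<.036)&(c[:,1]>lo)&(c[:,1]<hi)&(c[:,2]>.06)&(c[:,2]<.175)]
    h,e=np.histogram(s[:,2],np.arange(.06,.18,.004)); print(nm,dict(zip((e[:-1]*1000).astype(int).tolist(),h.tolist())))
p,_=eyes.snapshot("wrist")
o=np.zeros((480,800,3),'uint8');o[:400,:400]=cv2.resize(q[180:340,190:350],(400,400));o[:300,400:]=cv2.resize(p,(400,300));cv2.imwrite("pics/s9.png",o[...,::-1])
E
python3 go.py .595 .256 .132
```

```text
L {60: 4, 64: 38, 68: 210, 72: 86, 76: 31, 80: 23, 84: 27, 88: 34, 92: 16, 96: 31, 100: 29, 104: 26, 108: 30, 112: 26, 116: 31, 120: 30, 124: 38, 128: 43, 132: 111, 136: 42, 140: 0, 144: 0, 148: 0, 152: 0, 156: 0, 160: 0, 164: 0, 168: 0, 172: 0}
R {60: 7, 64: 6, 68: 2, 72: 2, 76: 19, 80: 22, 84: 2, 88: 23, 92: 149, 96: 56, 100: 18, 104: 26, 108: 22, 112: 30, 116: 17, 120: 25, 124: 24, 128: 20, 132: 22, 136: 28, 140: 24, 144: 27, 148: 28, 152: 29, 156: 85, 160: 27, 164: 0, 168: 0, 172: 0}
units [ 0.018 -0.004  1.291] level [0.005 0.024 0.   ] pos [0.5942 0.2556 0.2094] F [-0.13 -1.09 -0.18] t 15.55 q [-0.47  0.78 -0.01  1.55  0.01  0.81 -1.8 ] open 65.7
```

View pics/s9.png

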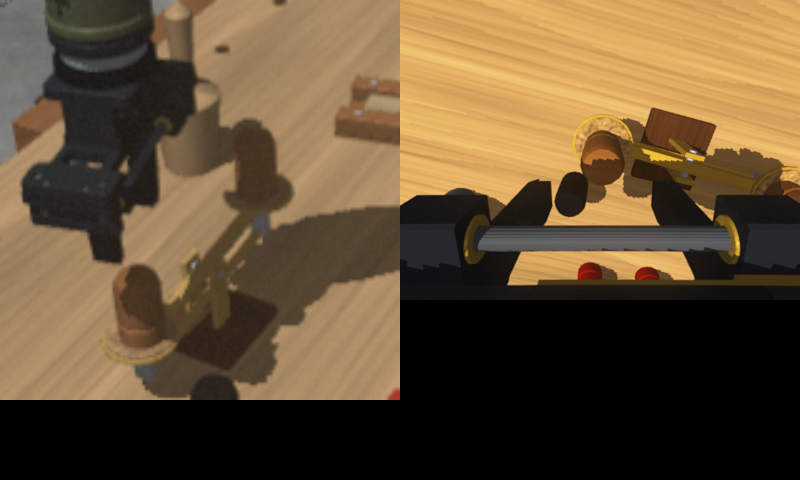

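L (the head from the left) dropped: its pan is at the lower stop (~0.072) and R's is up (~0.096), both upright. I'll take L now, lifting slowly so the balance settles gently.

Emit:
{"op": "servo_tool", "data": {"deltas": [{"dx":0,"dy":0,"dz":0.4,"ax":0,"ay":0,"az":0,"hand":66},{"dx":0,"dy":0,"dz":0.8,"ax":0,"ay":0,"az":0,"hand":66},{"dx":0,"dy":0,"dz":1.2,"ax":0,"ay":0,"az":0,"hand":66},{"dx":0,"dy":0,"dz":1.4,"ax":0,"ay":0,"az":0,"hand":66},{"dx":0,"dy":0,"dz":1.4,"ax":0,"ay":0,"az":0,"hand":54},{"dx":0,"dy":0,"dz":1.4,"ax":0,"ay":0,"az":0,"hand":44},{"dx":0,"dy":0,"dz":1.4,"ax":0,"ay":0,"az":0,"hand":36},{"dx":0,"dy":0,"dz":1.4,"ax":0,"ay":0,"az":0,"hand":30},{"dx":0,"dy":0,"dz":1.4,"ax":0,"ay":0,"az":0,"hand":30},{"dx":0,"dy":0,"dz":1.4,"ax":0,"ay":0,"az":0,"hand":30}]}}

```text
clock: 16.8
tool_pos: [0.5956, 0.2559, 0.1276]
eef_rot: [0.992, 0.128, 0.001, -0.0]
contact_force: [1.0, -0.1, 5.3]
opening: 0.463
```

```bash
python3 go.py .595 .256 .132
```

```text
units [-0.01  -0.004 -0.074] level [ 0.    -0.016 -0.   ] pos [0.5956 0.2559 0.1276] F [ 1.03 -0.06  5.3 ] t 16.8 q [-0.47  0.89 -0.01  1.6   0.01  0.65 -1.8 ] open 40.8
```

Emit:
{"op": "servo_tool", "data": {"deltas": [{"dx":0,"dy":0,"dz":-0.05,"ax":0,"ay":0,"az":0,"hand":30},{"dx":0,"dy":0,"dz":-0.1,"ax":0,"ay":0,"az":0,"hand":30},{"dx":0,"dy":0,"dz":-0.15,"ax":0,"ay":0,"az":0,"hand":30},{"dx":0,"dy":0,"dz":-0.2,"ax":0,"ay":0,"az":0,"hand":30},{"dx":0,"dy":0,"dz":-0.25,"ax":0,"ay":0,"az":0,"hand":30},{"dx":0,"dy":0,"dz":-0.3,"ax":0,"ay":0,"az":0,"hand":30},{"dx":0,"dy":0,"dz":-0.35,"ax":0,"ay":0,"az":0,"hand":30},{"dx":0,"dy":0,"dz":-0.4,"ax":0,"ay":0,"az":0,"hand":30},{"dx":0,"dy":0,"dz":-0.46,"ax":0,"ay":0,"az":0,"hand":30},{"dx":0,"dy":0,"dz":-0.55,"ax":0,"ay":0,"az":0,"hand":30}]}}

```text
clock: 18.05
tool_pos: [0.5949, 0.2559, 0.16]
eef_rot: [0.992, 0.129, -0.0, 0.0]
contact_force: [-0.1, -0.6, -1.5]
opening: 0.462
```

Emit:
{"op": "servo_tool", "data": {"deltas": [{"dx":0,"dy":0,"dz":-0.3,"ax":0,"ay":0,"az":0,"hand":30},{"dx":0,"dy":0,"dz":-0.8,"ax":0,"ay":0,"az":0,"hand":30},{"dx":0,"dy":0,"dz":-1.2,"ax":0,"ay":0,"az":0,"hand":30},{"dx":0,"dy":0,"dz":-1.4,"ax":0,"ay":0,"az":0,"hand":30},{"dx":0,"dy":0,"dz":-1.4,"ax":0,"ay":0,"az":0,"hand":30}]}}

```text
clock: 18.68
tool_pos: [0.5954, 0.2561, 0.245]
eef_rot: [0.992, 0.129, 0.001, -0.0]
contact_force: [-0.8, 0.8, -2.1]
opening: 0.462
```

```bash
python3 - <<'E'
from plant import r,eyes
import cv2,numpy as np
q,d=eyes.snapshot("side");p,_=eyes.snapshot("wrist")
o=np.zeros((480,800,3),'uint8');o[:400,:400]=cv2.resize(q[180:340,190:350],(400,400));o[:300,400:]=cv2.resize(p,(400,300));cv2.imwrite("pics/s10.png",o[...,::-1])
E
python3 go.py .5425 -.2535 .24 
```

```text
units [-3.001  7.985  0.06 ] level [0.003 0.014 0.   ] pos [0.5944 0.2557 0.2432] F [-0.39 -0.05 -2.18] t 18.77 q [-0.47  0.74 -0.01  1.52  0.    0.88 -1.79] open 40.3
```

View pics/s10.png

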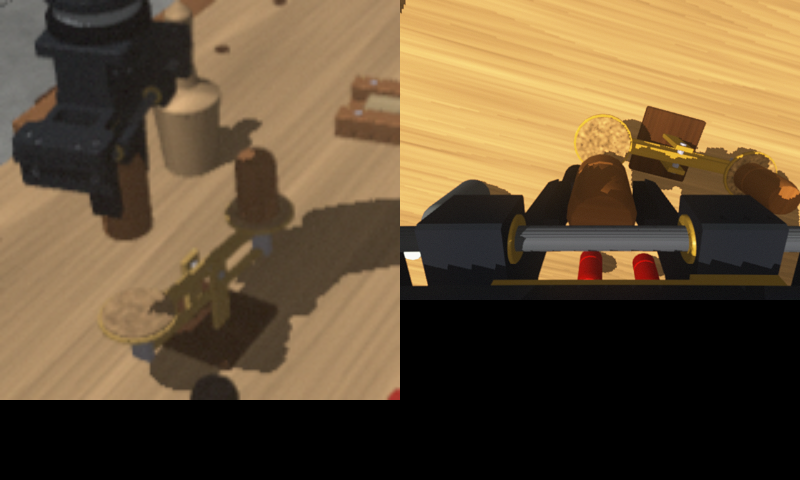

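Emit:
{"op": "servo_tool", "data": {"deltas": [{"dx":-0.15,"dy":0.4,"dz":0,"ax":0,"ay":0,"az":0,"hand":30},{"dx":-0.5,"dy":1.3,"dz":0,"ax":0,"ay":0,"az":0,"hand":30},{"dx":-0.85,"dy":2.2,"dz":0,"ax":0,"ay":0,"az":0,"hand":30},{"dx":-1.2,"dy":3.2,"dz":0,"ax":0,"ay":0,"az":0,"hand":30},{"dx":-1.6,"dy":4.2,"dz":0,"ax":0,"ay":0,"az":0,"hand":30},{"dx":-1.95,"dy":5.2,"dz":0,"ax":0,"ay":0,"az":0,"hand":30},{"dx":-2.3,"dy":6.1,"dz":0,"ax":0,"ay":0,"az":0,"hand":30},{"dx":-2.65,"dy":7.0,"dz":0,"ax":0,"ay":0,"az":0,"hand":30},{"dx":-2.9,"dy":7.7,"dz":0,"ax":0,"ay":0,"az":0,"hand":30},{"dx":-3.0,"dy":7.985,"dz":0,"ax":0,"ay":0,"az":0,"hand":30}]}}

```text
clock: 20.02
tool_pos: [0.5414, -0.2568, 0.2427]
eef_rot: [0.992, 0.126, -0.001, 0.0]
contact_force: [0.4, 0.9, -2.0]
opening: 0.46
```

Emit:
{"op": "servo_tool", "data": {"deltas": [{"dx":0,"dy":0,"dz":0.3,"ax":0,"ay":0,"az":0,"hand":30},{"dx":0,"dy":0,"dz":0.8,"ax":0,"ay":0,"az":0,"hand":30},{"dx":0,"dy":0,"dz":1.3,"ax":0,"ay":0,"az":0,"hand":30},{"dx":0,"dy":0,"dz":1.8,"ax":0,"ay":0,"az":0,"hand":30},{"dx":0,"dy":0,"dz":2.0,"ax":0,"ay":0,"az":0,"hand":30},{"dx":0,"dy":0,"dz":2.0,"ax":0,"ay":0,"az":0,"hand":30},{"dx":0,"dy":0,"dz":2.0,"ax":0,"ay":0,"az":0,"hand":30}]}}

```text
clock: 20.9
tool_pos: [0.5439, -0.2533, 0.1249]
eef_rot: [0.992, 0.129, 0.001, 0.0]
contact_force: [0.4, -0.8, -1.8]
opening: 0.459
```

```bash
python3 - <<'E'
from plant import r,eyes
import cv2,numpy as np
P=eyes.camera_model("wrist")["pose"];p,d=eyes.snapshot("wrist");np.savez("pics/w11.npz",p=p,d=d,pose=P);cv2.imwrite("pics/w11.png",p[...,::-1])
q,d=eyes.snapshot("side");cv2.imwrite("pics/s11.png",cv2.resize(q[150:270,300:440],(700,600))[...,::-1])
E
python3 go.py .5425 -.2535 .083
```

```text
units [-0.023 -0.007  0.7  ] level [ 0.013 -0.017 -0.   ] pos [ 0.5438 -0.2535  0.125 ] F [ 0.33 -0.44 -0.9 ] t 21.0 q [ 0.4   0.84 -0.07  1.76  0.1   0.54 -1.04] open 40.4
```

View pics/w11.png

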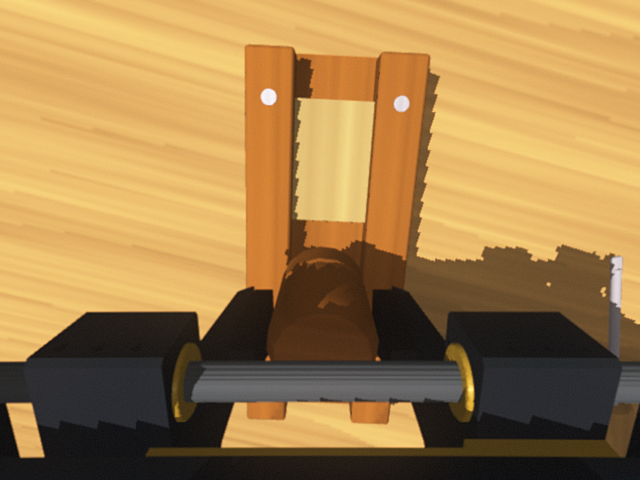

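View pics/s11.png

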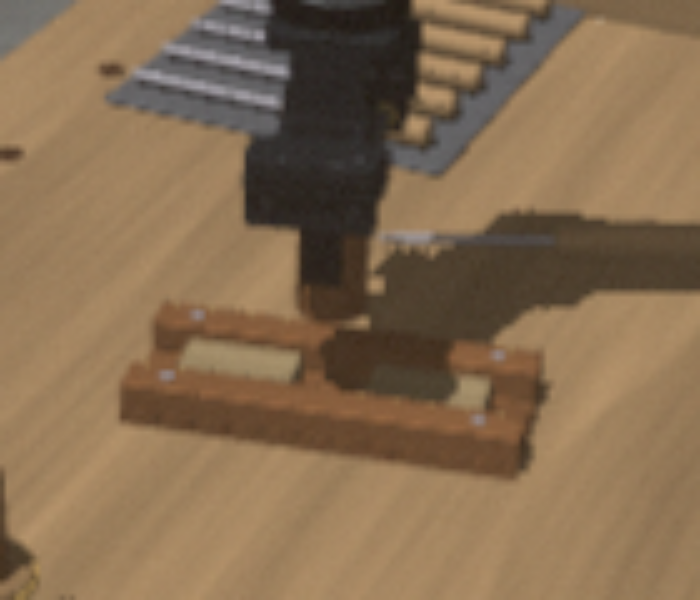

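```bash
python3 - <<'E'
import cv2
a=cv2.imread("pics/w11.png"); cv2.imwrite("pics/c11.png",cv2.resize(a[30:270,230:450],(733,600)[0:2] and None,fx=2.5,fy=2.5,interpolation=cv2.INTER_NEAREST))
E
```

```text
(no output)
```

View pics/c11.png

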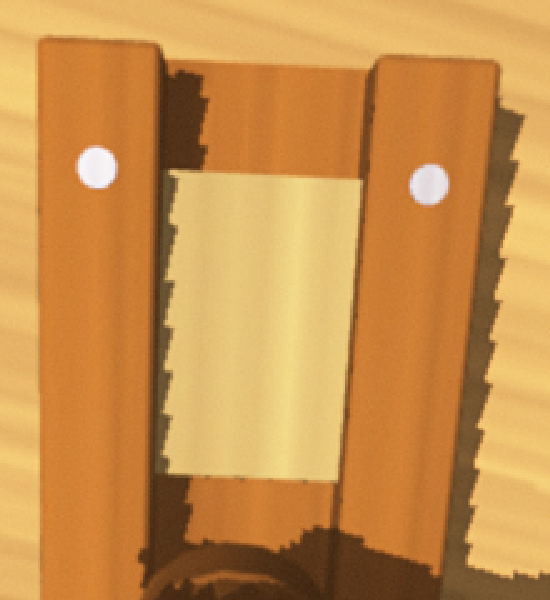

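```bash
python3 - <<'E'
from h import *
P=np.load("pics/w11.npz")["pose"]
A=plane("wrist",[(268.8,96.8),(401.6,103.6),(294,54),(290.8,218),(380.4,60),(368,206),(245.2,48),(246.4,222),(429.2,57.2),(412.8,206)],.028,P)[:,:2]
B=plane("wrist",[(292.8,219.6),(364.8,222),(295.2,98.8),(374.8,102)],.02,P)[:,:2]
th=np.radians(12.26); a=np.array([np.cos(th),np.sin(th)]); n=np.array([-a[1],a[0]])
C=np.array([.5408,-.2533]); tcp=np.array([.5438,-.2535])
for nm,X in (("rail",A),("plate",B),("tcp",tcp[None])): print(nm,np.c_[(X-C)@a,(X-C)@n].round(4).tolist())
d=A[3]-A[2];print(np.degrees(np.arctan2(*(A[2]-A[3])[::-1])),np.degrees(np.arctan2(*(A[6]-A[7])[::-1])))
E
```

```text
rail [[0.0899, 0.03], [0.0896, -0.0399], [0.1109, 0.0172], [0.0254, 0.0171], [0.11, -0.0269], [0.0343, -0.0264], [0.1126, 0.042], [0.022, 0.0425], [0.1124, -0.0517], [0.0354, -0.0518]]
plate [[0.0226, 0.0165], [0.023, -0.0263], [0.0901, 0.0167], [0.0903, -0.0267]]
tcp [[0.0029, -0.0008]]
12.346976182131051 11.963651257477135
```

```bash
python3 - <<'E'
from h import *
from plant import r
s=r.get_state(); m=eyes.camera_model("wrist"); P=np.array(m["pose"]); k,dd=K(m)
def proj(X):
    q=np.linalg.inv(P)@np.r_[X,1]; return cv2.projectPoints(np.array([[q[0],-q[1],-q[2]]]),np.zeros(3),np.zeros(3),k,dd)[0].ravel()
from scipy.spatial.transform import Rotation as R
M=R.from_quat(s["eef_rot"]).as_matrix()
for h in (0,.01,.025): print(h,proj(np.array(s["tool_pos"])+M@[0,0,h]).round(1), proj(np.array(s["tool_pos"])+M@[0.0,.0,h]).round(1), "pads", [proj(np.array(s["tool_pos"])+M@[0.009,y,h]).round(1).tolist() for y in(-.02,.02)])
# side: cradle top corners from the depth
c=np.load("pics/sidec.npy").reshape(-1,3); q=c[(c[:,2]>.022)&(c[:,2]<.034)&(abs(c[:,0]-.54)<.14)&(abs(c[:,1]+.254)<.09)]
print(cv2.minAreaRect((q[:,:2]*1000).astype(np.float32)),len(q))
c=np.load("pics/topc.npy").reshape(-1,3); q=c[(c[:,2]>.022)&(c[:,2]<.034)&(abs(c[:,0]-.54)<.14)&(abs(c[:,1]+.254)<.09)]
print(cv2.minAreaRect((q[:,:2]*1000).astype(np.float32)),len(q))
# top: screws by brightness
p=np.load("pics/top0.npz")["p"]; hsv=cv2.cvtColor(p,cv2.COLOR_RGB2HSV); mk=((hsv[...,1]<60)&(hsv[...,2]>120)).astype('uint8'); roi=np.zeros_like(mk); roi[205:312,378:442]=1
nn,l,st,ct=cv2.connectedComponentsWithStats(mk&roi)
for i in range(1,nn):print("top screw",ct[i].round(1),st[i,4],plane("top",ct[i],.028).round(4)[0])
p=np.load("pics/side0.npz")["p"]; hsv=cv2.cvtColor(p,cv2.COLOR_RGB2HSV); mk=((hsv[...,1]<60)&(hsv[...,2]>120)).astype('uint8'); roi=np.zeros_like(mk); roi[208:245,322:412]=1
nn,l,st,ct=cv2.connectedComponentsWithStats(mk&roi)
for i in range(1,nn):print("side screw",ct[i].round(1),st[i,4],plane("side",ct[i],.028).round(4)[0])
print("wrist screw",plane("wrist",[(268.8,96.8),(401.6,103.6)],.028,np.load("pics/w11.npz")["pose"]).round(4))
E
```

```text
0 [318.9 344.4] [318.9 344.4] pads [[260.3, 321.1], [377.3, 321.1]]
0.01 [319.1 330. ] [319.1 330. ] pads [[264.5, 308.1], [373.6, 308.0]]
0.025 [319.4 311.7] [319.4 311.7] pads [[269.8, 291.5], [368.9, 291.5]]
((538.7593383789062, -252.6990966796875), (230.32862854003906, 106.71168518066406), 12.332799911499023) 984
((540.84423828125, -253.38909912109375), (231.11550903320312, 98.1412124633789), 12.255730628967285) 2017
top screw [414. 222.] 9 [ 0.6365 -0.2698  0.028 ]
top screw [388. 227.] 9 [ 0.6223 -0.2015  0.028 ]
top screw [429.9 289.7] 9 [ 0.4607 -0.3072  0.028 ]
top screw [403. 295.] 9 [ 0.4465 -0.2379  0.028 ]
side screw [339.5 212.5] 4 [ 0.6328 -0.2693  0.028 ]
side screw [399.3 220.7] 3 [ 0.4579 -0.3063  0.028 ]
side screw [333.  224.5] 6 [ 0.6198 -0.2011  0.028 ]
side screw [395.5 233.5] 4 [ 0.4435 -0.2382  0.028 ]
wrist screw [[ 0.6223 -0.2049  0.028 ]
 [ 0.6368 -0.2733  0.028 ]]
```

```bash
python3 go.py .5422 -.2550 .087
```

```text
units [-0.034  0.016  0.634] level [ 0.013 -0.017 -0.   ] pos [ 0.5438 -0.2535  0.125 ] F [ 0.33 -0.44 -0.9 ] t 21.0 q [ 0.4   0.84 -0.07  1.76  0.1   0.54 -1.04] open 40.4
```

Emit:
{"op": "servo_tool", "data": {"deltas": [{"dx":-0.02,"dy":0.02,"dz":0.15,"ax":0,"ay":0,"az":0,"hand":30},{"dx":-0.02,"dy":0.02,"dz":0.35,"ax":0,"ay":0,"az":0,"hand":30},{"dx":-0.02,"dy":0.02,"dz":0.55,"ax":0,"ay":0,"az":0,"hand":30},{"dx":-0.02,"dy":0.02,"dz":0.63,"ax":0,"ay":0,"az":0,"hand":30},{"dx":-0.02,"dy":0.02,"dz":0.63,"ax":0,"ay":0,"az":0,"hand":30},{"dx":-0.02,"dy":0.02,"dz":0.63,"ax":0,"ay":0,"az":0,"hand":30}]}}

```text
clock: 21.75
tool_pos: [0.5424, -0.2548, 0.0863]
eef_rot: [0.992, 0.129, 0.0, 0.0]
contact_force: [1.3, -0.1, -1.7]
opening: 0.459
```

```bash
python3 go.py .5422 -.2550 .062; python3 - <<'E'
from plant import r,eyes
import cv2,numpy as np
P=eyes.camera_model("wrist")["pose"];p,d=eyes.snapshot("wrist");np.savez("pics/w12.npz",p=p,d=d,pose=P)
q,d=eyes.snapshot("side");
o=np.zeros((560,800,3),'uint8');o[:560,:440]=cv2.resize(p[100:380,210:430],(440,560));o[:310,440:800]=cv2.resize(q[180:242,322:394],(360,310));cv2.imwrite("pics/w12.png",o[...,::-1])
E
```

```text
units [-0.005  0.001  0.404] level [ 0.004 -0.004 -0.   ] pos [ 0.5424 -0.2548  0.0863] F [ 1.3  -0.14 -1.7 ] t 21.75 q [ 0.4   0.9  -0.06  1.77  0.1   0.47 -1.05] open 40.4
```

View pics/w12.png

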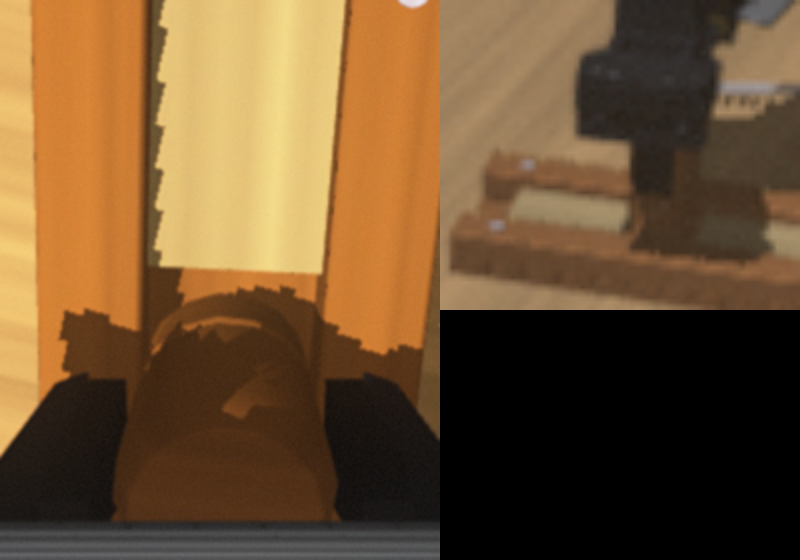

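Head bottom arc (columns 150–312) lies between the rail edges (143–327), about 1 mm left of centre, so I'll nudge it right and descend gently.

Emit:
{"op": "servo_tool", "data": {"deltas": [{"dx":0,"dy":0.013,"dz":0.0,"ax":0,"ay":0,"az":0,"hand":30},{"dx":0,"dy":0.013,"dz":0.05,"ax":0,"ay":0,"az":0,"hand":30},{"dx":0,"dy":0.013,"dz":0.1,"ax":0,"ay":0,"az":0,"hand":30},{"dx":0,"dy":0.013,"dz":0.15,"ax":0,"ay":0,"az":0,"hand":30},{"dx":0,"dy":0.013,"dz":0.19,"ax":0,"ay":0,"az":0,"hand":30},{"dx":0,"dy":0.013,"dz":0.19,"ax":0,"ay":0,"az":0,"hand":30}]}}

```text
clock: 22.6
tool_pos: [0.5423, -0.2554, 0.0744]
eef_rot: [0.992, 0.129, -0.0, -0.0]
contact_force: [-0.1, 0.5, -2.1]
opening: 0.462
```

```bash
python3 go.py .5422 -.2550 .062
```

```text
units [ 0.    -0.007  0.206] level [-0.002  0.003 -0.   ] pos [ 0.5423 -0.2554  0.0744] F [-0.1   0.46 -2.12] t 22.6 q [ 0.4   0.92 -0.06  1.77  0.11  0.45 -1.05] open 40.7
```

No contact yet (force is the head's weight only). Continuing down in small steps.

Emit:
{"op": "servo_tool", "data": {"deltas": [{"dx":0,"dy":0,"dz":0.03,"ax":0,"ay":0,"az":0,"hand":30},{"dx":0,"dy":0,"dz":0.06,"ax":0,"ay":0,"az":0,"hand":30},{"dx":0,"dy":0,"dz":0.09,"ax":0,"ay":0,"az":0,"hand":30},{"dx":0,"dy":0,"dz":0.09,"ax":0,"ay":0,"az":0,"hand":30}]}}

```text
clock: 23.1
tool_pos: [0.5423, -0.2555, 0.0691]
eef_rot: [0.992, 0.129, -0.0, -0.0]
contact_force: [0.2, 0.6, -1.8]
opening: 0.459
```

```bash
python3 go.py .5422 -.2550 .062
```

```text
units [ 0.    -0.008  0.118] level [-0.001  0.002 -0.   ] pos [ 0.5423 -0.2555  0.0691] F [ 0.17  0.64 -1.8 ] t 23.1 q [ 0.4   0.93 -0.06  1.77  0.11  0.44 -1.05] open 40.5
```

Already about 5 mm below the plate top with no contact force. Continuing to the floor.

Emit:
{"op": "servo_tool", "data": {"deltas": [{"dx":0,"dy":0,"dz":0.03,"ax":0,"ay":0,"az":0,"hand":30},{"dx":0,"dy":0,"dz":0.06,"ax":0,"ay":0,"az":0,"hand":30},{"dx":0,"dy":0,"dz":0.09,"ax":0,"ay":0,"az":0,"hand":30},{"dx":0,"dy":0,"dz":0.11,"ax":0,"ay":0,"az":0,"hand":30},{"dx":0,"dy":0,"dz":0.11,"ax":0,"ay":0,"az":0,"hand":30}]}}

```text
clock: 23.72
tool_pos: [0.5424, -0.2556, 0.0637]
eef_rot: [0.992, 0.128, 0.0, 0.0]
contact_force: [-2.2, 0.6, 7.6]
opening: 0.461
```

```bash
python3 go.py .5422 -.2550 .062
```

```text
units [-0.001 -0.01   0.028] level [ 0.004 -0.    -0.   ] pos [ 0.5424 -0.2556  0.0637] F [-2.2   0.56  7.64] t 23.73 q [ 0.39  0.94 -0.06  1.77  0.11  0.43 -1.05] open 40.6
```

Contact near floor height (7.6 N). Releasing and backing up.

Emit:
{"op": "servo_tool", "data": {"deltas": [{"dx":0,"dy":0,"dz":-0.02,"ax":0,"ay":0,"az":0,"hand":41},{"dx":0,"dy":0,"dz":-0.02,"ax":0,"ay":0,"az":0,"hand":45},{"dx":0,"dy":0,"dz":-0.02,"ax":0,"ay":0,"az":0,"hand":55},{"dx":0,"dy":0,"dz":-0.02,"ax":0,"ay":0,"az":0,"hand":66},{"dx":0,"dy":0,"dz":-0.02,"ax":0,"ay":0,"az":0,"hand":66},{"dx":0,"dy":0,"dz":-0.4,"ax":0,"ay":0,"az":0,"hand":66},{"dx":0,"dy":0,"dz":-1.0,"ax":0,"ay":0,"az":0,"hand":66},{"dx":0,"dy":0,"dz":-1.9,"ax":0,"ay":0,"az":0,"hand":66},{"dx":0,"dy":0,"dz":-2.5,"ax":0,"ay":0,"az":0,"hand":66},{"dx":-0.5,"dy":0,"dz":-2.5,"ax":0,"ay":0,"az":0,"hand":66}]}}

```text
clock: 24.98
tool_pos: [0.5172, -0.2628, 0.2159]
eef_rot: [0.992, 0.13, 0.004, 0.002]
contact_force: [-0.8, 0.3, -0.2]
opening: 0.75
```

Emit:
{"op": "servo_tool", "data": {"deltas": [{"dx":0,"dy":0.9,"dz":-0.1,"ax":0,"ay":0,"az":0,"hand":66},{"dx":0,"dy":1.8,"dz":-0.2,"ax":0,"ay":0,"az":0,"hand":66},{"dx":0,"dy":2.5,"dz":-0.2,"ax":0,"ay":0,"az":0,"hand":66},{"dx":0,"dy":2.5,"dz":-0.2,"ax":0,"ay":0,"az":0,"hand":66},{"dx":0,"dy":2.5,"dz":-0.2,"ax":0,"ay":0,"az":0,"hand":66}]}}

```text
clock: 25.6
tool_pos: [0.5515, -0.4069, 0.2242]
eef_rot: [0.992, 0.129, -0.0, -0.001]
contact_force: [0.1, -0.0, 0.4]
opening: 0.748
```

```bash
python3 - <<'E'
from plant import r,eyes
import cv2,numpy as np
from h import cloud
P=eyes.camera_model("wrist")["pose"];w,dw=eyes.snapshot("wrist")
q,ds=eyes.snapshot("side");t,dt=eyes.snapshot("top")
for nm,d in (("side",ds),("top",dt)):
    c=cloud(nm,d).reshape(-1,3)
    s=c[(abs(c[:,0]-.542)<.025)&(abs(c[:,1]+.254)<.025)&(c[:,2]>.05)&(c[:,2]<.12)]; m=s[s[:,2]>np.percentile(s[:,2],60)]
    print(nm,"cradle head top",np.percentile(s[:,2],[50,75,90,98]).round(4),m.mean(0).round(4),len(s))
    s=c[(abs(c[:,0]-.595)<.03)&(abs(c[:,1]-.0597)<.03)&(c[:,2]>.06)&(c[:,2]<.2)]
    print(nm,"pan head",np.percentile(s[:,2],[10,50,90,98]).round(4),s[s[:,2]>.13].mean(0).round(4))
    rr=c[(abs(c[:,0]-.378)<.02)&(abs(c[:,1]-.123)<.02)&(c[:,2]>.05)]; print("red top ref",np.percentile(rr[:,2],[50,90]).round(4))
o=np.zeros((600,800,3),'uint8');o[:300,:400]=cv2.resize(w,(400,300));o[:300,400:]=cv2.resize(t[190:340,180:450],(400,300));o[300:,:400]=cv2.resize(q[190:300,300:440],(400,300));o[300:,400:]=cv2.resize(q[220:380,210:400],(400,300));cv2.imwrite("pics/f.png",o[...,::-1])
E
python3 go.py .5422 -.2550 .062
```

```text
side cradle head top [0.0663 0.0709 0.0724 0.0736] [ 0.5385 -0.2527  0.0714] 151
side pan head [0.07   0.0971 0.1349 0.1366] [0.5919 0.0646 0.1345]
red top ref [0.0623 0.0647]
top cradle head top [0.071  0.0733 0.0748 0.0762] [ 0.5401 -0.2519  0.0739] 211
top pan head [0.07   0.0849 0.1378 0.1405] [0.5955 0.0606 0.136 ]
red top ref [0.0635 0.0675]
units [ 0.491 -2.474  2.715] level [-0.013 -0.     0.   ] pos [ 0.5519 -0.4063  0.2247] F [-0.66 -0.52 -0.64] t 25.75 q [ 0.62  0.81 -0.1   1.4   0.09  0.93 -0.82] open 66.0
```

View pics/f.png

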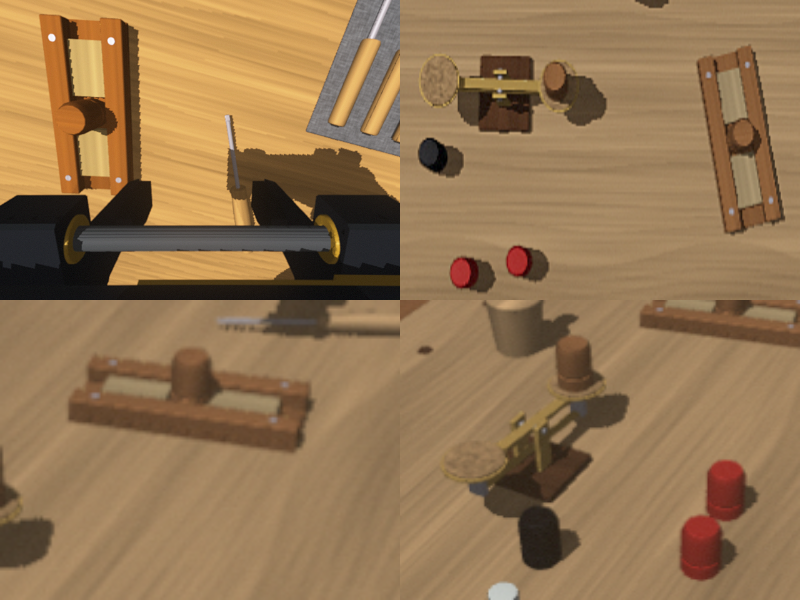

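The three views show the dropped head standing upright in the recess, with its top at about 0.072 m (0.064 + 0.008; on the plate it would be 0.084). The other head stands on its pan, and nothing else has moved. Handing in.

```bash
python3 -c "
from plant import r
print(r.finish_job())"
```

```text
the job is handed in; nothing more can be done
None
```

The leaded head is seated upright in the cradle recess and the other head is still standing on its pan. I handed the job in at about 26 s of the 72 s.

- **Weighing:** I stood the right-hand head on the −y pan and the left-hand head on the +y pan, then let go. The left-hand head dropped to the lower stop, with its pan at about 72 mm and the other at about 96 mm.
- **Seating:** I lifted the dropped head slowly off its pan and lowered it into the recess, where it touched down at 7.6 N.
- **Last checks:** Its top measured 71–74 mm in two views; fully down should give 72 mm and resting on the plate 84 mm. The gripper is clear of everything. I saw no change in the look-alikes, the mallet and the gouge; the glue bottle was only partly in the last crops.
- **Disagreements:** The wrist camera put the channel about 4–5 mm sideways from where the top camera did. About 2 mm of that was the wrist camera's own offset. I settled the rest from a close wrist view of the head between the rails, and the head went in without catching.
- **Joint limit:** During the first grasp joint 6 came very close to its lower limit (about 0.05 against 0.04), but no reading was past it.

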